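Load the swing rail of a washing station with fittings on carriers

TASK

Lift the red index plunger, swing the empty rail round to the loading station (blue slot) and let the plunger drop fully home there. Then hook every orange-topped carrier on the table onto the rail and slide each one inward along it until it hangs past the red mark, and finally lift the plunger again, swing the loaded rail back to the machine station (green slot) with the plunger fully home, and let everything hang still. Leave the other things on the table where they are.

Things in the scene. Friction and masses are not known exactly. Their poses are not given: they have to be found in the camera images.
- turret: fixed base: blue column, grey 160 mm foot. Origin on the table, on the head's vertical axis; x points as the rail does at the machine station. Across from the rail a steel index segment, top 120 mm up, 82 to 118 mm from the axis, has three 15 mm slots with colour patches on the outer edge: green machine station, white unused, blue loading station. A 22 mm high drip tray lies to +x
- swing_head (a joint): angle of the white head that carries the rail, rad; grows clockwise seen from above. 0 = machine station (green slot), 0.6 = white slot, 1.2 = loading station (blue slot); end stops -0.1 and 1.3. Takes some 2 N at the plunger to turn, stays where left. With the plunger home 0.025 rad of play remains either way
- plunger (a joint): lift of the sprung index plunger, m: 0 = fully home in a slot, 0.016 and more = clear of the slots, at most 0.026. The spring pulls it down with 4.5 N at 0 and 8.4 N at 0.026. Let go between slots it stays up on the segment, at about 0.016
- plunger_knob (a point): red round plunger knob, 26 mm across, from 186 to 220 mm above the table when home; this point is on its axis, 205 mm up when home. It rides on the head's short arm (its sleeve's top 169 mm up), 100 mm from the head's axis, on the far side from the rail: lift it and swing the head by it
- rail_axis (a point): on the head's axis at the rail's centre line, 200 mm up; x points outward along the rail, a 12 mm steel bar to 338 mm from the axis, with a 22 mm black end cap; a stop disc ends 65 mm out. A yellow keeper bar, 8 mm thick, centre 256 mm up, runs above it to 230 mm out: hook on only beyond that, then slide in under it (open fingers may straddle it). Hub 60 mm across, 266 mm tall
- rail_stop (a point): outer face of the black stop disc, 38 mm across, on the rail near the hub, 65 mm from the head's axis, on the rail's centre line. The red mark is a band painted round the rail, 8 mm wide, centred 220 mm from the head's axis, 155 mm outward from this point; a carrier's middle axis (its eye) must come to hang nearer the hub than this
- carrier1: carrier1 (may be absent): 149 mm tall, about 0.24 kg, stands upright, origin under its centre. Tray with brass tee 32 (x) x 50 (y) mm, 40 tall; steel saddle 24 mm wide along x: plate at y +23 mm, inverted-V roof, short lip at y -23 ending 78 mm up, 42 mm clear between. Orange grip block on top, 24 (x) x 20 (y) mm, 117 to 149 mm up: grip across y at 135
- carrier2: carrier2 (may be absent): 149 mm tall, about 0.24 kg, stands upright, origin under its centre. Tray with brass tee 32 (x) x 50 (y) mm, 40 tall; steel saddle 24 mm wide along x: plate at y +23 mm, inverted-V roof, short lip at y -23 ending 78 mm up, 42 mm clear between. Orange grip block on top, 24 (x) x 20 (y) mm, 117 to 149 mm up: grip across y at 135
- carrier3: carrier3 (may be absent): 149 mm tall, about 0.24 kg, stands upright, origin under its centre. Tray with brass tee 32 (x) x 50 (y) mm, 40 tall; steel saddle 24 mm wide along x: plate at y +23 mm, inverted-V roof, short lip at y -23 ending 78 mm up, 42 mm clear between. Orange grip block on top, 24 (x) x 20 (y) mm, 117 to 149 mm up: grip across y at 135
- carrier4: carrier4 (may be absent): 149 mm tall, about 0.24 kg, stands upright, origin under its centre. Tray with brass tee 32 (x) x 50 (y) mm, 40 tall; steel saddle 24 mm wide along x: plate at y +23 mm, inverted-V roof, short lip at y -23 ending 78 mm up, 42 mm clear between. Orange grip block on top, 24 (x) x 20 (y) mm, 117 to 149 mm up: grip across y at 135
- carrier1_eye (a point): on carrier1's middle axis, 107.6 mm above its underside: where the rail's centre line runs when it hangs. Bring it in sideways, lip first, its x along the rail, so that the rail passes between tray top (40 mm up) and lip end (78 mm), then lower it
- carrier2_eye (a point): on carrier2's middle axis, 107.6 mm above its underside: where the rail's centre line runs when it hangs. Bring it in sideways, lip first, its x along the rail, so that the rail passes between tray top (40 mm up) and lip end (78 mm), then lower it
- carrier3_eye (a point): on carrier3's middle axis, 107.6 mm above its underside: where the rail's centre line runs when it hangs. Bring it in sideways, lip first, its x along the rail, so that the rail passes between tray top (40 mm up) and lip end (78 mm), then lower it
- carrier4_eye (a point): on carrier4's middle axis, 107.6 mm above its underside: where the rail's centre line runs when it hangs. Bring it in sideways, lip first, its x along the rail, so that the rail passes between tray top (40 mm up) and lip end (78 mm), then lower it
- fitting_a: bystander: loose brass fitting without a hook, 34 mm across, 38 mm tall, standing on the table; origin at the centre of its underside
- fitting_b: bystander: the same as fitting_a; origin at the centre of its underside
- wrench: bystander: steel wrench lying on the table; origin at the centre of its underside
- spray_can: bystander: spray can, 60 mm across, 170 mm tall; origin at the centre of its underside
- grease_jar: bystander: yellow jar, 70 mm across, 70 mm tall; origin at the centre of its underside
- insert_box: bystander: blue plastic box 60 x 90 x 30 mm; origin at the centre of its underside
Things that resemble listed ones, but are neither listed nor needed, are in the scene too. What is shaped like the carrier2 but pink is not meant.

How it is judged:
On the way, in this order (a step that is already met when the one before it is completed fails the run):
1. the rail stands at the loading station (blue slot) with the plunger fully home (value of joint swing_head between 1.14 and 1.26 rad and value of joint plunger below 0.004 m), for 0.2 s.
2. at the loading station, plunger home, every carrier hangs on the rail inward of the red mark (all of step 1 and x of carrier1_eye in the frame of rail_axis between 0.05 and 0.22 m and y of carrier1_eye in the frame of rail_axis between -0.014 and 0.014 m and z of carrier1_eye in the frame of rail_axis between -0.014 and 0.014 m and x of carrier2_eye in the frame of rail_axis between 0.05 and 0.22 m and y of carrier2_eye in the frame of rail_axis between -0.014 and 0.014 m and z of carrier2_eye in the frame of rail_axis between -0.014 and 0.014 m and x of carrier3_eye in the frame of rail_axis between 0.05 and 0.22 m and y of carrier3_eye in the frame of rail_axis between -0.014 and 0.014 m and z of carrier3_eye in the frame of rail_axis between -0.014 and 0.014 m and x of carrier4_eye in the frame of rail_axis between 0.05 and 0.22 m and y of carrier4_eye in the frame of rail_axis between -0.014 and 0.014 m and z of carrier4_eye in the frame of rail_axis between -0.014 and 0.014 m), for 0.2 s.
3. the loaded rail stands at the machine station (green slot) with the plunger fully home (value of joint swing_head between -0.06 and 0.06 rad and value of joint plunger below 0.004 m and x of carrier1_eye in the frame of rail_axis between 0.05 and 0.22 m and y of carrier1_eye in the frame of rail_axis between -0.014 and 0.014 m and z of carrier1_eye in the frame of rail_axis between -0.014 and 0.014 m and x of carrier2_eye in the frame of rail_axis between 0.05 and 0.22 m and y of carrier2_eye in the frame of rail_axis between -0.014 and 0.014 m and z of carrier2_eye in the frame of rail_axis between -0.014 and 0.014 m and x of carrier3_eye in the frame of rail_axis between 0.05 and 0.22 m and y of carrier3_eye in the frame of rail_axis between -0.014 and 0.014 m and z of carrier3_eye in the frame of rail_axis between -0.014 and 0.014 m and x of carrier4_eye in the frame of rail_axis between 0.05 and 0.22 m and y of carrier4_eye in the frame of rail_axis between -0.014 and 0.014 m and z of carrier4_eye in the frame of rail_axis between -0.014 and 0.014 m), for 0.2 s.
At the end, for the whole second after the job is handed in: the head is at the machine station (0 within 0.06 rad) with the plunger home (under 4 mm), and every carrier present hangs still (under 0.05 m/s) on the rail with its eye between the hub (50 mm) and the red mark (220 mm from the head's axis) and within 14 mm of the rail's centre line (all of step 3 and linear speed of each of carrier1, carrier2, carrier3, carrier4 below 0.05 m/s); the robot touches nothing.
It fails at once if a bystander (loose fitting, wrench, spray can, jar, blue box) is moved more than 6 cm (distance of any of fitting_a, fitting_b, wrench, spray_can, grease_jar, insert_box from where it was at the start of the episode above 0.06 m).
Of carrier1, carrier2, carrier3, carrier4 only 3 to 4 are there at a start; the rules pass over those that are not, and their reading is None.
At some moment in a run one of carrier1, carrier2, carrier3, carrier4 may be knocked a few centimetres aside while the robot is not near it.
It also fails if it takes over 210 s, if anything falls off the work surface, if the arm or the gripper's body presses on something with over 40 N, if the wrist force passes 120 N, or if a joint passes its speed limit or range.

ROBOT

A 6-joint arm with a two-finger parallel gripper is mounted at the origin on the work surface. World frame = base frame: x ahead of the robot, y to its left, z up, the work surface at z = 0. Lengths are in m, angles in rad, forces in N, time in s.
With the tool pointing down it reaches from about 0.35 to 0.875 m from the base axis. Payload 15.5 kg.
Tool frame: the origin (TCP) lies on the centre line of the jaws, within the pads' length; the fingertips stand 25 mm ahead of it and the grasp point (between the pads) lies 6 mm ahead of it; z points along the fingers, y is the direction in which the jaws open and shut (so a half turn about z gives the same grasp; the last joint's range is limited). The gripper opens to 85 mm and grips with 20 to 120 N. Pads are 22 mm wide; open, the fingers measure 114 mm over their backs; the gripper's body (76 mm by 85 mm) begins 54 mm behind the grasp point. The pads swing forward as they close: fully open they stand 13 mm farther back than shut.
Start: joints at [1.248, 0.494, 1.345, -0, 1.302, -0.096], TCP at [0.141, 0.609, 0.256] pointing down, gripper open.
Joint ranges: [-2.91, 2.91], [-0.82, 2.16], [0.22, 2.67], [-1.22, 4.37], [0.12, 2.79], [-3.08, 3.08]. Speed limits (rad/s): [1.89, 1.89, 2.57, 3.01, 3.01, 3.01].

INTERFACE

Orientations are given as a rotation vector (axis times angle).
In Python, from plant import r gives the robot as it stands. The module is installed in compiled form; this text tells all that it offers.
- The arm moves only by the tool apply_moves, never from a script. Its argument "targets" is a list of rows, each a list of 6 numbers: the shift along the tool's x, y, z scaled (see below), then the turn, a rotation vector about the tool's x, y, z scaled (see below). A call has 1 to 12 rows; each row is the pose to reach, as a shift and turn from the pose commanded when the call began, along the tool's axes at that moment, turning the shorter way round; what a row does not reach only later rows make up. The controller multiplies each number of a shift by 80 cm and each number of a turn by pi rad. A row lasts 1/12 s, in which the tool goes at most 41.7 mm and 7.16 degrees, less where a joint would pass 70% of its speed; a pose out of reach is approached as far as the arm can. A call with a number of a shift or a turn outside -1 to 1 is refused whole. A call with a gripper value outside its range is refused whole. "hand" is the closure, from 0 (fully open) to 1 (shut), set as the call begins (left out, the last holds). The fingers move at their own pace and stop on an object; "force" is the grip in N (left out, the last holds). Time passes only in rows, so rows that repeat a pose let the fingers close. It gives the time, the measured TCP pose, the force and the opening at its end, in the units of the state.
- r.sense(): the state, without advancing time (a new reading comes with each control period).
- r.snapshot(name): name is "side" or "top" or "wrist"; returns the picture (420x560x3 uint8, blue, green, red); there is no depth.
- r.get_calibration(name): a dict with "mtx" (3x3 intrinsics, pixels), "dist_coeffs" ([k1, k2, p1, p2, k3] as OpenCV has them; the pictures are not rectified), "T" (4x4, takes a point from camera to world coordinates). Camera axes: x right, y down, z forward; pixel columns grow to the right and rows downward; lengths in m; the calibration is good to about 2 mm. A picture is of the moment at which its call begins: read the wrist's pose just before it. get_calibration takes no time and is no camera call; for the wrist camera it gives the pose at the moment of the call.
- r.sign_off(): hands the job in, once; it reports no verdict.
Trained networks look in the newest picture that a camera, given by its name, has taken for a name from the list of things; names that differ only in an ending like _2 or _b are one class to them, and where a whole thing is asked for, a point or a joint stands for the part that bears it (a point fixed in the world has none). Each returns a list of dicts, best first, with "conf" (0 to 1); they miss things now and then, are a little off and sometimes report something else, mostly with a low value. They report only what shows in the picture. A call takes as long as a camera call. They do not tell look-alikes from the thing itself.
- r.recognise(camera, name): "rect" ([left, top, right, bottom] in pixels, round what is visible of it).
The state is a dict: "clock": time; "joint_pos": joint angles; "qd": joint speeds; "effort": joint torques, N m; "eef_pos": TCP position; "orientation": TCP orientation; "ft_force": force on the tool from outside, world axes, zero at the start; "torque": the same for the moment, N m; "grip_width": finger opening in m.
Only numpy, scipy, OpenCV 4.12 (cv2) and the standard library are available. Lean on these libraries where they do the work, as an engineer would, in place of code of your own. Each camera call takes 0.05 s, during which the arm holds its last target.

## Working session

There is one attempt and no reset: what is moved stays moved. The work goes in short steps, Python scripts to look and compute and a tool call to move; the robot and the scene stay as the last step left them, time stands still between calls to the robot, and variables do not carry over. Pictures are saved under pics/ and viewed, and the job is handed in when it is done.

Besides the shell and the picture viewer there is one more tool, called after ">>>" by a JSON object that holds its "name" and its "arguments". apply_moves: Moves the arm, as the interface text tells. Its arguments: {"type":"object","properties":{"targets":{"type":"array"},"hand":{"type":"number"},"force":{"type":"number"}},"required":["targets"]}

```bash
mkdir -p pics; ls
python3 - <<'E'
from plant import r
import cv2,numpy as np
s=r.sense()
for k,v in s.items(): print(k,np.round(v,3))
for c in("side","top","wrist"):
    im=r.snapshot(c); cv2.imwrite(f"pics/{c}0.png",im)
    K=r.get_calibration(c); print(c,np.round(K["mtx"],1).tolist(),np.round(K["dist_coeffs"],3),np.round(K["T"],3).tolist())
E
```

```text
pics
clock 0.0
joint_pos [ 1.249  0.494  1.346  0.     1.303 -0.096]
qd [ 0.    -0.     0.002 -0.001 -0.004 -0.001]
effort [-0.0000e+00 -8.8215e+01 -3.8386e+01 -0.0000e+00  1.0000e-02 -0.0000e+00]
eef_pos [0.14  0.609 0.256]
orientation [-3.550e-01 -3.121e+00  2.000e-03]
ft_force [ 0.254  0.501 -0.582]
torque [ 0.005 -0.013 -0.084]
grip_width 0.085
side [[516.0, 0.0, 280.2], [0.0, 516.0, 207.1], [0.0, 0.0, 1.0]] [-0.129  0.     0.     0.     0.   ] [[0.961, -0.161, 0.224, 0.181], [-0.276, -0.582, 0.765, -1.005], [0.008, -0.797, -0.604, 0.955], [0.0, 0.0, 0.0, 1.0]]
top [[517.1, 0.0, 276.4], [0.0, 517.1, 211.2], [0.0, 0.0, 1.0]] [-0.023  0.     0.     0.     0.   ] [[0.013, -0.996, 0.084, 0.357], [-1.0, -0.014, -0.01, 0.032], [0.011, -0.084, -0.996, 1.8], [0.0, 0.0, 0.0, 1.0]]
wrist [[297.0, 0.0, 282.9], [0.0, 297.0, 212.3], [0.0, 0.0, 1.0]] [-0.036  0.     0.     0.     0.   ] [[0.225, 0.935, 0.276, 0.071], [0.974, -0.216, -0.065, 0.625], [-0.001, 0.283, -0.959, 0.373], [0.0, 0.0, 0.0, 1.0]]
```

View pics/side0.png

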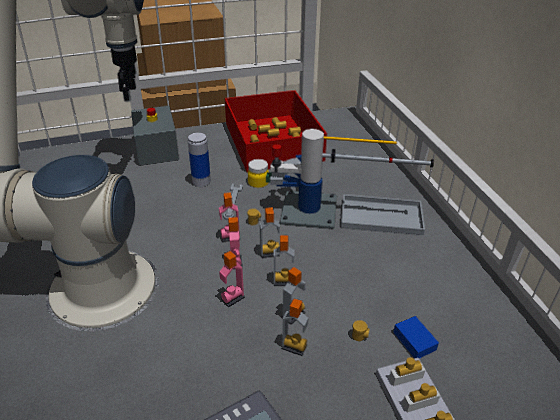

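View pics/top0.png

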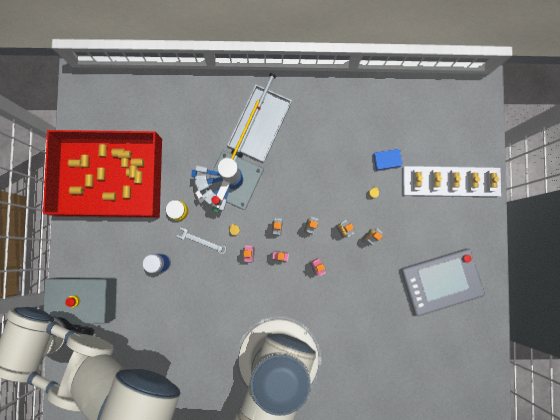

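View pics/wrist0.png

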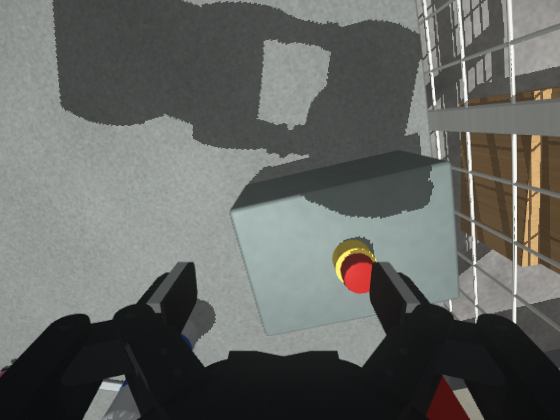

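```bash
cat > h.py <<'E'
import numpy as np, cv2
from scipy.spatial.transform import Rotation as R
from plant import r
def cal(c):
    K=r.get_calibration(c); return np.array(K["mtx"]),np.array(K["dist_coeffs"]),np.array(K["T"])
def bp(c,uv,z,k=None):
    M,D,T=k or cal(c)
    p=cv2.undistortPoints(np.array(uv,float).reshape(-1,1,2),M,D).reshape(-1,2)
    d=np.c_[p,np.ones(len(p))]@T[:3,:3].T
    t=(z-T[2,3])/d[:,2]
    return T[:3,3]+d*t[:,None]
def pj(c,P,k=None):
    M,D,T=k or cal(c); W=np.linalg.inv(T)
    return cv2.projectPoints(np.array(P,float).reshape(-1,1,3),cv2.Rodrigues(W[:3,:3])[0],W[:3,3],M,D)[0].reshape(-1,2)
def tool():
    s=r.sense(); return np.array(s["eef_pos"]),R.from_rotvec(s["orientation"])
E
python3 - <<'E'
from h import *
im=cv2.imread("pics/top0.png")
cv2.imwrite("pics/t1.png",cv2.resize(im[190:290,220:400],None,fx=4.4,fy=4.4,interpolation=cv2.INTER_CUBIC))
cv2.imwrite("pics/t2.png",cv2.resize(im[70:220,160:300],None,fx=4,fy=4,interpolation=cv2.INTER_CUBIC))
im=cv2.imread("pics/side0.png")
cv2.imwrite("pics/s1.png",cv2.resize(im[110:370,200:330],None,fx=2.3,fy=2.3,interpolation=cv2.INTER_CUBIC))
im=r.snapshot("top")
for n in("carrier1","plunger_knob","turret","fitting_a","wrench","spray_can","grease_jar","insert_box","swing_head"):
    for d in r.recognise("top",n): print(n,round(d["conf"],2),np.round(d["rect"]))
E
```

```text
carrier1 0.78 [361. 226. 383. 245.]
carrier1 0.72 [270. 219. 284. 237.]
carrier1 0.71 [307. 218. 319. 235.]
carrier1 0.7 [312. 260. 322. 274.]
carrier1 0.43 [246. 246. 255. 263.]
plunger_knob 0.56 [214. 194. 218. 205.]
plunger_knob 0.29 [142. 254. 172. 274.]
turret 0.56 [191.  72. 293. 213.]
fitting_a 0.39 [367. 189. 378. 196.]
fitting_a 0.33 [274. 219. 282. 237.]
wrench 0.85 [180. 232. 222. 252.]
wrench 0.26 [211.  75. 276. 210.]
spray_can 0.94 [142. 254. 170. 272.]
grease_jar 0.88 [167. 200. 188. 217.]
insert_box 0.66 [374. 152. 402. 171.]
insert_box 0.42 [361. 225. 384. 248.]
swing_head 0.63 [212.  75. 272. 208.]
```

View pics/t1.png

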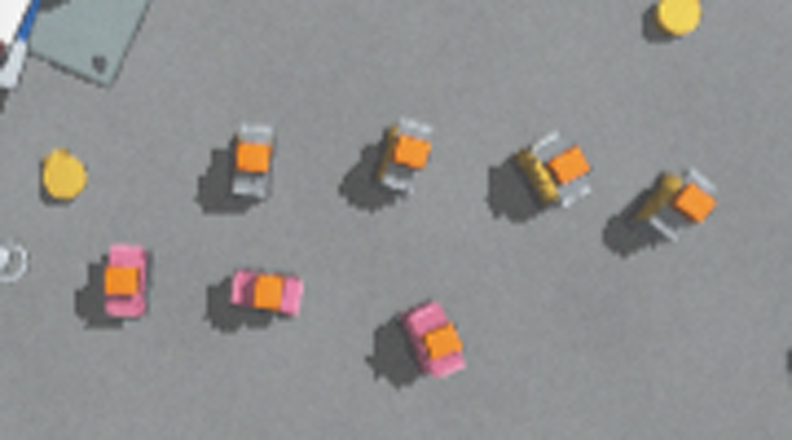

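View pics/t2.png

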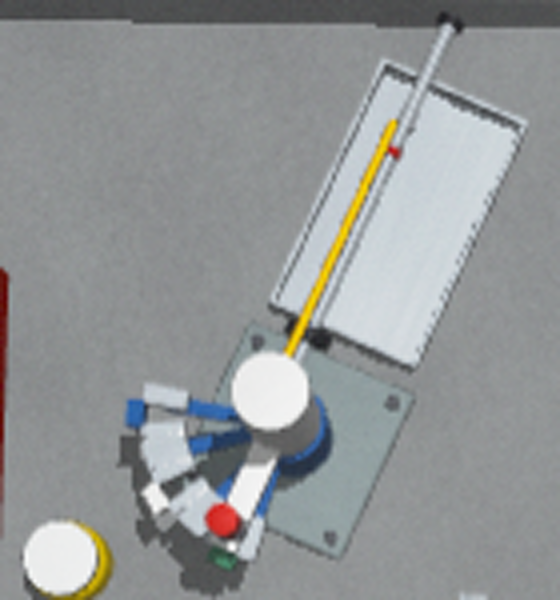

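View pics/s1.png

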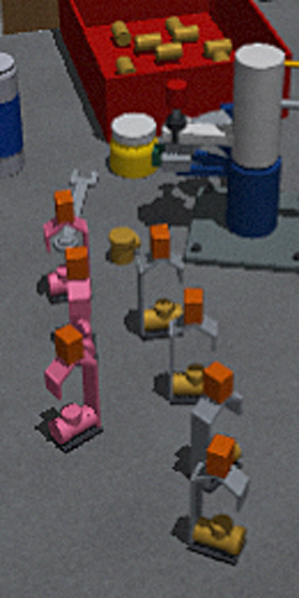

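Run:
```python
from h import *
im=cv2.imread("pics/top0.png"); k=cal("top")
hsv=cv2.cvtColor(im,cv2.COLOR_BGR2HSV)
def blobs(m,amin):
    n,l,s,c=cv2.connectedComponentsWithStats(m.astype(np.uint8)*255)
    return [(c[i],s[i,4]) for i in range(1,n) if s[i,4]>=amin]
o=cv2.inRange(hsv,(5,190,150),(17,255,255))>0
for c,a in blobs(o,20):
    if 225<c[0]<400 and 200<c[1]<290: print("orange",np.round(c,1),a,np.round(bp("top",[c],.149,k)[0],3))
red=((hsv[...,0]<5)|(hsv[...,0]>174))&(hsv[...,1]>150)&(hsv[...,2]>110)
for c,a in blobs(red,3):
    if 200<c[0]<300 and 70<c[1]<215: print("red",np.round(c,1),a,np.round(bp("top",[c],.2,k)[0],3),np.round(bp("top",[c],.22,k)[0],3))
# head top circle from crop t2: centre (271,391)/4 + (160,70)
print("head",np.round(bp("top",[[160+271/4,70+391/4]],.266,k),3))
print("cap",np.round(bp("top",[[160+448/4,70+27/4]],.2,k),3))
```

```text
orange [276.7 225.2] 33 [0.452 0.013 0.149]
orange [312.5 224.1] 28 [ 0.457 -0.101  0.149]
orange [348.7 227.2] 28 [ 0.448 -0.217  0.149]
orange [377.3 235.6] 24 [ 0.423 -0.309  0.149]
orange [247. 253.] 35 [0.362 0.106 0.149]
orange [280.1 256.1] 32 [0.353 0.001 0.149]
orange [319.5 267.3] 29 [ 0.319 -0.125  0.149]
red [258.  107.5] 4 [0.82  0.078 0.2  ] [0.814 0.077 0.22 ]
red [215.3 199.6] 48 [0.525 0.206 0.2  ] [0.523 0.204 0.22 ]
head [[0.615 0.163 0.266]]
cap [[0.921 0.035 0.2  ]]
```

```bash
cat >> h.py <<'E'
def yawR(a):
    "tool down, jaw (y) axis at world yaw a"
    y=np.array([np.cos(a),np.sin(a),0]); z=np.array([0,0,-1.]); x=np.cross(y,z)
    return R.from_matrix(np.c_[x,y,z])
def curyaw():
    y=tool()[1].as_matrix()[:,1]; return np.arctan2(y[1],y[0])
def best(a,c):
    "choose a or a+pi nearest c"
    return min([a+np.pi*k for k in range(-3,4)],key=lambda v:abs(v-c))
CMD=None
def rows(wps,base=None,q=5):
    """wps list of (p,R); prints rows relative to base pose (default measured)"""
    p0,R0=base or tool()
    out=[]
    for p,Rt in wps:
        s=R0.inv().apply(np.array(p)-p0)/0.8; t=(R0.inv()*Rt).as_rotvec()/np.pi
        out.append([round(float(v),q)+0 for v in np.r_[s,t]])
        print(out[-1])
    return out
E
python3 - <<'E'
from h import *
p,Rt=tool(); print(Rt.as_matrix().round(3),curyaw())
A=np.array([.614,.162]); yr=-0.40
kn=A+0.1*np.array([np.cos(yr+np.pi),np.sin(yr+np.pi)]); print(kn)
for a in (yr+np.pi/2,yr-np.pi/2): print("jaw",a)
a=best(yr+np.pi/2,curyaw())
rows([([.14,.609,.36],Rt),([kn[0],kn[1],.36],yawR(a))])
E
```

```text
[[-0.974  0.225 -0.   ]
 [ 0.225  0.974 -0.   ]
 [ 0.    -0.    -1.   ]] 1.3440173620203595
[0.5218939  0.20094183]
jaw 1.1707963267948966
jaw -1.9707963267948965
[0.00064, -0.00013, -0.12965, 0.0, 0.0, 0.0]
[-0.57919, -0.38981, -0.12964, -1e-05, 0.0, 0.05514]
```

>>> {"name": "apply_moves", "arguments": {"targets": [[0,0,-0.05,0,0,0],[0,0,-0.13,0,0,0],[-0.1,-0.07,-0.13,0,0,0.01],[-0.58,-0.39,-0.13,0,0,0.055],[-0.58,-0.39,-0.13,0,0,0.055],[-0.58,-0.39,-0.13,0,0,0.055],[-0.58,-0.39,-0.13,0,0,0.055],[-0.58,-0.39,-0.13,0,0,0.055],[-0.58,-0.39,-0.13,0,0,0.055],[-0.58,-0.39,-0.13,0,0,0.055],[-0.58,-0.39,-0.13,0,0,0.055],[-0.58,-0.39,-0.13,0,0,0.055]], "hand": 0}}

```text
clock: 1.65
eef_pos: [0.4252, 0.3036, 0.357]
orientation: [0.623, 3.079, 0.001]
ft_force: [1.8, 1.7, -0.2]
grip_width: 0.0857
```

>>> {"name": "apply_moves", "arguments": {"targets": [[0,0,0,0,0,0],[0,0,0,0,0,0],[0,0,0,0,0,0]]}}

```text
clock: 1.9
eef_pos: [0.424, 0.3054, 0.3566]
orientation: [-0.625, -3.079, -0.0]
ft_force: [-0.2, 0.5, 0.4]
grip_width: 0.0849
```

Run:
```python
from h import *
print(tool()[0],curyaw())
k=cal("wrist"); im=r.snapshot("wrist"); cv2.imwrite("pics/w1.png",im)
for d in r.recognise("wrist","plunger_knob"): print(d)
print(pj("wrist",[[.522,.201,.22],[.522,.201,.186],[.614,.162,.266]],k))
```

```text
[0.42404054 0.30544979 0.3566375 ] 1.1704283448280033
{'rect': [213.2, 273.7, 246.2, 339.5], 'conf': 0.75}
[[225.89855192 332.1587674 ]
 [231.37916642 312.10498437]
 [223.75900653 447.39473857]]
```

View pics/w1.png

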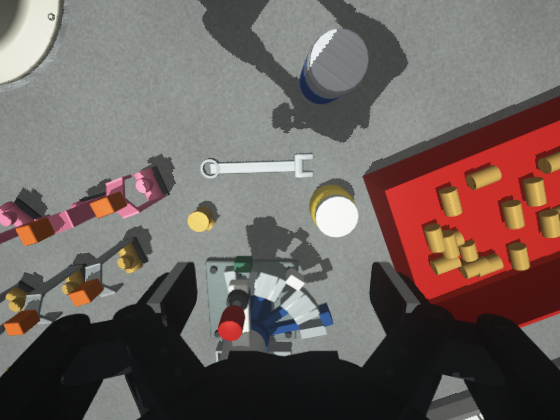

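Run:
```python
from h import *
k=cal("wrist"); im=cv2.imread("pics/w1.png"); hsv=cv2.cvtColor(im,cv2.COLOR_BGR2HSV)
red=((hsv[...,0]<4)|(hsv[...,0]>175))&(hsv[...,1]>190)&(hsv[...,2]>190)
n,l,s,c=cv2.connectedComponentsWithStats(red.astype(np.uint8)*255)
for i in range(1,n):
    if s[i,4]>80: print(c[i],s[i],bp("wrist",[c[i]],.22,k))
p,Rt=tool()
kn=bp("wrist",[[230,329.5]],.22,k)[0][:2]; print(kn)
rows([([kn[0],kn[1],.36],Rt),([kn[0],kn[1],.26],Rt)])
```

```text
[475.7942611  208.24215575] [  385   122   175   177 12302] [[0.49069529 0.4663943  0.22      ]]
[229.38888889 332.82407407] [219 323  22  17 216] [[0.5237156  0.20489086 0.22      ]]
[0.52030973 0.20724494]
[-0.15961, -0.06707, -0.00421, 0.0, 0.0, 0.0]
[-0.15964, -0.06707, 0.12079, 0.0, 0.0, 0.0]
```

Run:
```python
from h import *
p,Rt=tool(); q=yawR(1.1708)
rows([([.5225,.2045,.36],q),([.5225,.2045,.30],q),([.5225,.2045,.211],q)])
```

```text
[-0.16346, -0.06917, -0.00421, 1e-05, -8e-05, 0.00054]
[-0.16348, -0.06917, 0.07079, 1e-05, -8e-05, 0.00054]
[-0.16351, -0.06918, 0.18204, 1e-05, -8e-05, 0.00054]
```

>>> {"name": "apply_moves", "arguments": {"targets": [[-0.1635,-0.069,0,0,0,0],[-0.1635,-0.069,0,0,0,0],[-0.1635,-0.069,0,0,0,0],[-0.1635,-0.069,0,0,0,0],[-0.1635,-0.069,0,0,0,0],[-0.1635,-0.069,0.07,0,0,0],[-0.1635,-0.069,0.07,0,0,0]]}}

```text
clock: 2.58
eef_pos: [0.5217, 0.2046, 0.2976]
orientation: [-0.621, -3.077, 0.001]
ft_force: [-0.1, 0.6, -2.4]
grip_width: 0.0857
```

Run:
```python
from h import *
p,Rt=tool(); print(p)
k=cal("wrist"); im=r.snapshot("wrist"); cv2.imwrite("pics/w2.png",im)
hsv=cv2.cvtColor(im,cv2.COLOR_BGR2HSV)
red=((hsv[...,0]<4)|(hsv[...,0]>175))&(hsv[...,1]>190)&(hsv[...,2]>190)
n,l,s,c=cv2.connectedComponentsWithStats(red.astype(np.uint8)*255)
for i in range(1,n):
    if s[i,4]>80: print(c[i],s[i],bp("wrist",[c[i]],.22,k))
```

```text
[0.52165439 0.2045602  0.2976184 ]
[520.41404627 126.55229256] [ 474   46   86  257 7219] [[0.51510104 0.37351541 0.22      ]]
```

View pics/w2.png

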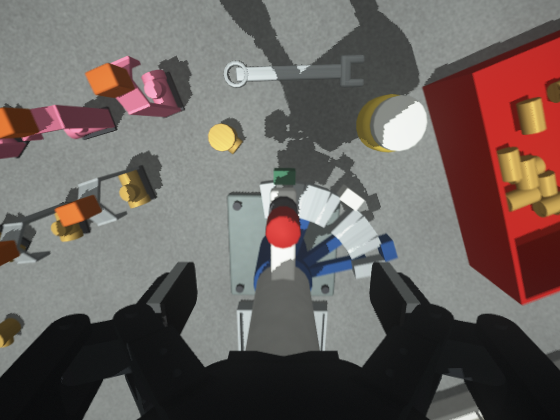

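Run:
```python
from h import *
print(pj("wrist",[[.5225,.2045,.22],[.5225,.2045,.186],[.614,.162,.266]]), bp("wrist",[[284,231]],.22))
q=yawR(1.1708)
rows([([.5225,.2045,.211],q)])
```

```text
[[284.29995481 235.06664984]
 [284.27631678 220.1530371 ]
 [278.41614128 405.7893293 ]] [[0.51966526 0.20546384 0.22      ]]
[-0.00277, 0.00138, 0.10607, -0.0012, -0.00166, 0.00064]
```

Knob sits centred between the jaws (284,231). Descend and grip.

>>> {"name": "apply_moves", "arguments": {"targets": [[-0.001,0.001,0.04,0,0,0],[-0.001,0.001,0.08,0,0,0],[-0.001,0.001,0.106,0,0,0],[-0.001,0.001,0.106,0,0,0]]}}

```text
clock: 2.97
eef_pos: [0.5219, 0.205, 0.2128]
orientation: [-0.62, -3.075, 0.004]
ft_force: [-0.8, 0.3, -0.6]
grip_width: 0.0854
```

>>> {"name": "apply_moves", "arguments": {"targets": [[0,0,0,0,0,0],[0,0,0,0,0,0],[0,0,0,0,0,0],[0,0,0,0,0,0],[0,0,0,0,0,0],[0,0,0,0,0,0]], "hand": 1, "force": 60}}

```text
clock: 3.47
eef_pos: [0.5247, 0.2043, 0.2172]
orientation: [0.623, 3.077, 0.001]
ft_force: [-2.7, 0.2, 13.0]
grip_width: 0.0241
```

>>> {"name": "apply_moves", "arguments": {"targets": [[0,0,-0.006,0,0,0],[0,0,-0.012,0,0,0],[0,0,-0.018,0,0,0],[0,0,-0.024,0,0,0],[0,0,-0.027,0,0,0],[0,0,-0.027,0,0,0]]}}

```text
clock: 3.97
eef_pos: [0.5244, 0.204, 0.238]
orientation: [0.623, 3.079, 0.0]
ft_force: [4.1, -1.4, -8.0]
grip_width: 0.0239
```

Run:
```python
from h import *
s=r.sense(); print(s["eef_pos"],s["ft_force"],s["grip_width"])
im=r.snapshot("wrist"); cv2.imwrite("pics/w3.png",im)
im=r.snapshot("side"); cv2.imwrite("pics/s3.png",cv2.resize(im[110:240,180:340],None,fx=4,fy=4))
```

```text
[0.52440535 0.20401604 0.23797528] [ 4.07519494 -1.41292704 -8.02793103] 0.02386632303764344
```

View pics/w3.png

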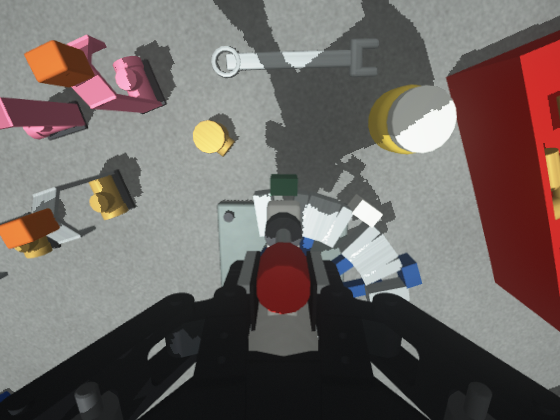

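View pics/s3.png

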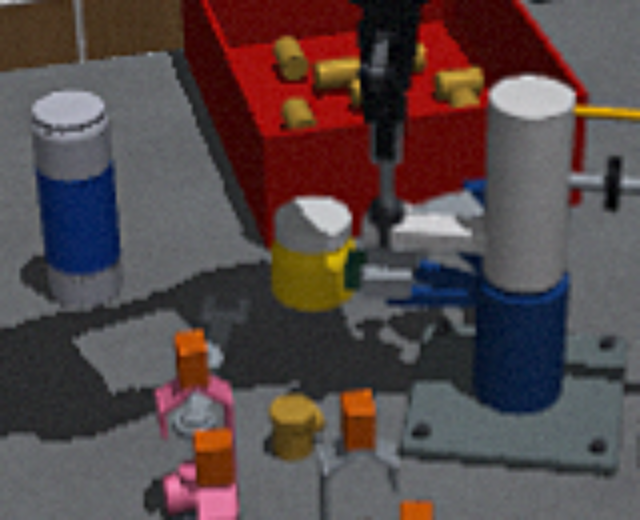

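```bash
cat >> h.py <<'E'
A=np.array([.616,.164]); YR=-.403
def knob(phi,z): 
    a=YR-phi+np.pi; return np.r_[A+.1*np.array([np.cos(a),np.sin(a)]),z]
E
python3 - <<'E'
from h import *
p0=knob(0,.24)
for a,b in((0,.6),(.6,1.2)):
    print(a)
    rows([(knob(f,.24),yawR(1.1708-f)) for f in np.linspace(a,b,12)[1:]],base=(knob(a,.24),yawR(1.1708-a)),q=4)
E
```

```text
0
[-0.0002, 0.0068, 0.0, 0.0, 0.0, 0.0174]
[-0.0008, 0.0136, 0.0, 0.0, 0.0, 0.0347]
[-0.0017, 0.0204, 0.0, 0.0, 0.0, 0.0521]
[-0.003, 0.027, 0.0, 0.0, 0.0, 0.0694]
[-0.0047, 0.0337, 0.0, 0.0, 0.0, 0.0868]
[-0.0068, 0.0402, 0.0, 0.0, 0.0, 0.1042]
[-0.0091, 0.0465, 0.0, 0.0, 0.0, 0.1215]
[-0.0119, 0.0528, 0.0, 0.0, 0.0, 0.1389]
[-0.0149, 0.0589, 0.0, 0.0, 0.0, 0.1563]
[-0.0183, 0.0648, 0.0, 0.0, 0.0, 0.1736]
[-0.022, 0.0705, 0.0, 0.0, 0.0, 0.191]
0.6
[-0.0002, 0.0068, 0.0, 0.0, 0.0, 0.0174]
[-0.0008, 0.0136, 0.0, 0.0, 0.0, 0.0347]
[-0.0017, 0.0204, 0.0, 0.0, 0.0, 0.0521]
[-0.003, 0.027, 0.0, 0.0, 0.0, 0.0694]
[-0.0047, 0.0337, 0.0, 0.0, 0.0, 0.0868]
[-0.0068, 0.0402, 0.0, 0.0, 0.0, 0.1042]
[-0.0091, 0.0465, 0.0, 0.0, 0.0, 0.1215]
[-0.0119, 0.0528, 0.0, 0.0, 0.0, 0.1389]
[-0.0149, 0.0589, 0.0, 0.0, 0.0, 0.1563]
[-0.0183, 0.0648, 0.0, 0.0, 0.0, 0.1736]
[-0.022, 0.0705, 0.0, 0.0, 0.0, 0.191]
```

>>> {"name": "apply_moves", "arguments": {"targets": [[-0.0002,0.0068,0,0,0,0.0174],[-0.0008,0.0136,0,0,0,0.0347],[-0.0017,0.0204,0,0,0,0.0521],[-0.003,0.027,0,0,0,0.0694],[-0.0047,0.0337,0,0,0,0.0868],[-0.0068,0.0402,0,0,0,0.1042],[-0.0091,0.0465,0,0,0,0.1215],[-0.0119,0.0528,0,0,0,0.1389],[-0.0149,0.0589,0,0,0,0.1563],[-0.0183,0.0648,0,0,0,0.1736],[-0.022,0.0705,0,0,0,0.191],[-0.022,0.0705,0,0,0,0.191]]}}

```text
clock: 5.07
eef_pos: [0.563, 0.2488, 0.2368]
orientation: [1.511, 2.754, -0.002]
ft_force: [4.7, -7.3, -8.2]
grip_width: 0.0238
```

Run:
```python
from h import *
s=r.sense(); print(s["eef_pos"],s["ft_force"],s["grip_width"],curyaw(),knob(.6,.24))
```

```text
[0.56301667 0.24882988 0.23683042] [ 4.70365179 -7.33971457 -8.23978955] 0.023783988957811284 0.5672369145333341 [0.56222245 0.24830881 0.24      ]
```

>>> {"name": "apply_moves", "arguments": {"targets": [[-0.002,0.0068,0,0,0,0.0174],[-0.0028,0.0136,0,0,0,0.0347],[-0.0037,0.0204,0,0,0,0.0521],[-0.005,0.027,0,0,0,0.0694],[-0.0067,0.0337,0,0,0,0.0868],[-0.0088,0.0402,0,0,0,0.1042],[-0.0111,0.0465,0,0,0,0.1215],[-0.0139,0.0528,0,0,0,0.1389],[-0.0169,0.0589,0,0,0,0.1563],[-0.0203,0.0648,0,0,0,0.1736],[-0.024,0.0705,0,0,0,0.191],[-0.024,0.0705,0,0,0,0.191]]}}

```text
clock: 6.07
eef_pos: [0.6201, 0.2632, 0.2364]
orientation: [-2.256, -2.185, 0.003]
ft_force: [-1.3, -2.3, -7.8]
grip_width: 0.0239
```

Run:
```python
from h import *
s=r.sense(); print(s["eef_pos"],s["ft_force"],s["grip_width"],curyaw(),knob(1.2,.24))
for n in("top","wrist"):
    im=r.snapshot(n); cv2.imwrite(f"pics/{n}4.png",im if n=="wrist" else cv2.resize(im[130:280,170:350],None,fx=4,fy=4))
```

```text
[0.62006518 0.26324862 0.23640007] [-1.31634963 -2.26812426 -7.77335669] 0.023942680441563228 -0.0319645399984647 [0.61921981 0.26394815 0.24      ]
```

View pics/top4.png

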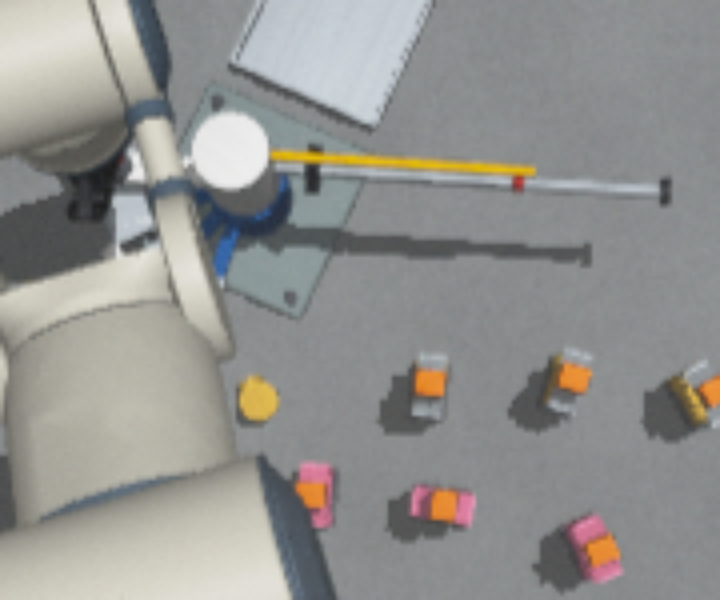

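View pics/wrist4.png

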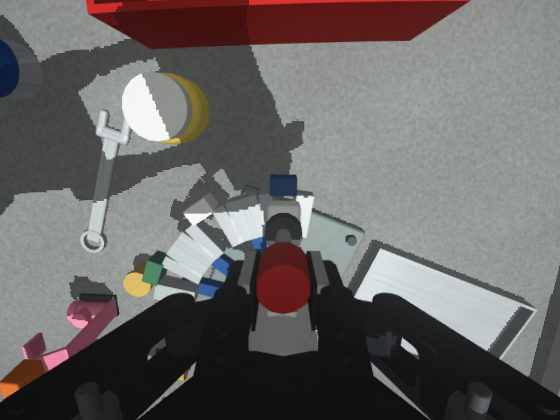

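>>> {"name": "apply_moves", "arguments": {"targets": [[0,0,0.008,0,0,0],[0,0,0.016,0,0,0],[0,0,0.022,0,0,0],[0,0,0.027,0,0,0],[0,0,0.03,0,0,0],[0,0,0.03,0,0,0]]}}

```text
clock: 6.67
eef_pos: [0.6215, 0.264, 0.2169]
orientation: [2.25, 2.189, 0.008]
ft_force: [-6.6, -6.0, 29.8]
grip_width: 0.0241
```

>>> {"name": "apply_moves", "arguments": {"targets": [[0,0,-0.003,0,0,0],[0,0,-0.003,0,0,0],[0,0,-0.003,0,0,0],[0,0,-0.003,0,0,0],[0,0,-0.003,0,0,0],[0,0,-0.003,0,0,0]], "hand": 0}}

```text
clock: 7.17
eef_pos: [0.6203, 0.2636, 0.2156]
orientation: [-2.253, -2.189, 0.0]
ft_force: [0.5, 0.1, -0.6]
grip_width: 0.0852
```

>>> {"name": "apply_moves", "arguments": {"targets": [[0,0,-0.04,0,0,0],[0,0,-0.08,0,0,0],[0,0,-0.13,0,0,0],[0,0,-0.15,0,0,0],[0,0,-0.15,0,0,0]]}}

```text
clock: 7.58
eef_pos: [0.6218, 0.2641, 0.3409]
orientation: [2.251, 2.187, 0.011]
ft_force: [-0.6, 0.2, 0.0]
grip_width: 0.0855
```

Run:
```python
from h import *
s=r.sense(); print(s["eef_pos"],s["ft_force"],s["grip_width"],curyaw())
k=cal("wrist"); im=r.snapshot("wrist"); cv2.imwrite("pics/w5.png",im)
for z in(.22,.236): print(pj("wrist",[np.r_[knob(1.2,z)]],k))
hsv=cv2.cvtColor(im,cv2.COLOR_BGR2HSV)
```

```text
[0.62175359 0.26409225 0.34090459] [-0.57955575  0.24009379  0.00345382] 0.08552812931024871 -0.028753322636672202
[[277.93223535 214.7556487 ]]
[[277.74264139 220.64749728]]
```

View pics/w5.png

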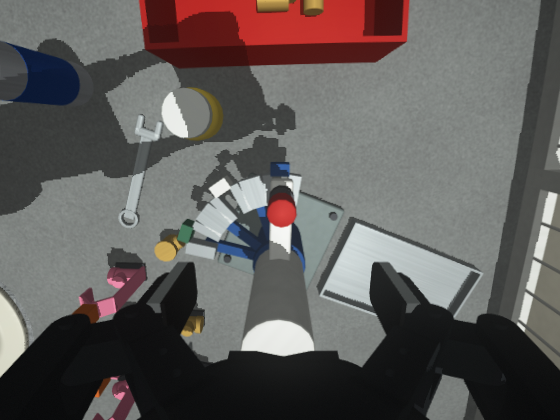

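Run:
```python
from h import *
q=yawR(-.032)
rows([([.62,.26,.44],q),([.45,.06,.44],q)],q=3)
```

```text
[-0.005, -0.001, -0.127, 0.001, 0.0, 0.001]
[-0.261, -0.206, -0.128, 0.001, 0.0, 0.001]
```

>>> {"name": "apply_moves", "arguments": {"targets": [[0,0,-0.05,0,0,0],[0,0,-0.1,0,0,0],[-0.26,-0.206,-0.127,0,0,0],[-0.26,-0.206,-0.127,0,0,0],[-0.26,-0.206,-0.127,0,0,0],[-0.26,-0.206,-0.127,0,0,0],[-0.26,-0.206,-0.127,0,0,0],[-0.26,-0.206,-0.127,0,0,0],[-0.26,-0.206,-0.127,0,0,0],[-0.26,-0.206,-0.127,0,0,0],[-0.26,-0.206,-0.127,0,0,0]]}}

```text
clock: 8.55
eef_pos: [0.4491, 0.0599, 0.437]
orientation: [-2.255, -2.187, 0.0]
ft_force: [0.5, -0.1, 0.2]
grip_width: 0.0855
```

Run:
```python
from h import *
s=r.sense(); print(s["eef_pos"],curyaw())
for n in("wrist","side","top"):
    k=cal(n);im=r.snapshot(n); cv2.imwrite(f"pics/{n}6.png",im); np.savez(f"k_{n}6",*k)
im=cv2.imread("pics/wrist6.png")
```

```text
[0.44912062 0.05994874 0.43701444] -0.0303225920692866
```

View pics/wrist6.png

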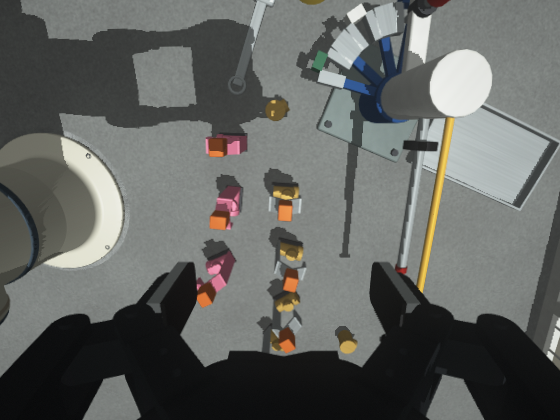

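View pics/side6.png

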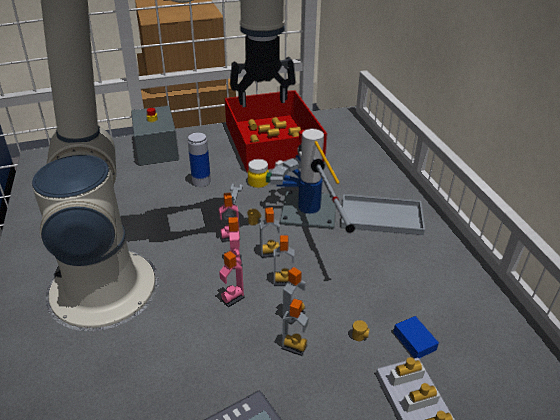

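Run:
```python
from h import *
for n,pts in(("wrist",[(402,271),(420,146),(408,220)]),("top",[(170+518/4,130+183/4),(170+313/4,130+168/4),(170+665/4,130+191/4)])):
    k=tuple(np.load(f"k_{n}6.npz")[f"arr_{i}"] for i in range(3))
    print(n,bp(n,pts,.2,k).round(4))
    print(" pred", [ (pj(n,np.r_[A+d*np.array([np.cos(YR-1.2),np.sin(YR-1.2)]),.2],k)).round(1).tolist() for d in(.22,.065,.34)])
    if n=="wrist": print(bp(n,[(459,84)],.266,k))
im=cv2.imread("pics/wrist6.png")
cv2.imwrite("pics/w6c.png",cv2.resize(im[130:360,190:440],None,fx=3.2,fy=2.6*1.0,interpolation=cv2.INTER_CUBIC))
```

```text
wrist [[ 0.6045 -0.0589  0.2   ]
 [ 0.6123  0.1036  0.2   ]
 [ 0.6059  0.0123  0.2   ]]
 pred [[[405.5, 268.8]], [[421.0, 149.9]], [[395.0, 343.5]]]
[[0.61365267 0.16379516 0.266     ]]
top [[ 0.6043 -0.0555  0.2   ]
 [ 0.6137  0.1048  0.2   ]
 [ 0.5997 -0.1705  0.2   ]]
 pred [[[299.7, 174.3]], [[250.1, 172.0]], [[338.0, 176.1]]]
```

View pics/w6c.png

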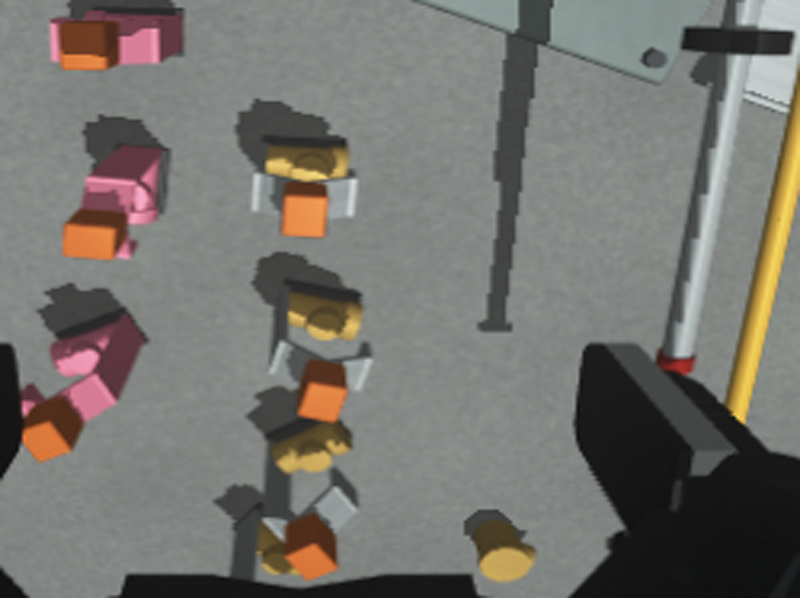

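Run:
```python
from h import *
im=cv2.imread("pics/side6.png")
cv2.imwrite("pics/s6c.png",cv2.resize(im[200:360,255:315],None,fx=5,fy=3.7,interpolation=cv2.INTER_CUBIC))
q=yawR(-.048)
rows([([.450,.015,.31],q)],q=3)
```

```text
[-0.057, 0.002, 0.158, 0.0, 0.0, 0.006]
```

View pics/s6c.png

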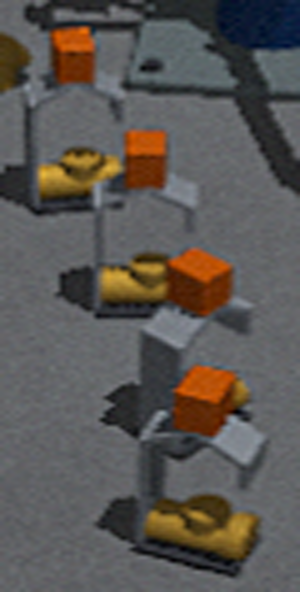

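>>> {"name": "apply_moves", "arguments": {"targets": [[-0.057,0.002,0.05,0,0,0.006],[-0.057,0.002,0.1,0,0,0.006],[-0.057,0.002,0.158,0,0,0.006],[-0.057,0.002,0.158,0,0,0.006],[-0.057,0.002,0.158,0,0,0.006]]}}

```text
clock: 9.12
eef_pos: [0.4483, 0.0152, 0.307]
orientation: [-2.269, -2.164, 0.008]
ft_force: [-0.2, 0.1, -0.0]
grip_width: 0.0852
```

```bash
cat >> h.py <<'E'
# carrier wireframe (local), eye axis at origin
def box(x,y,z0,z1): return [[sx*x,sy*y,z] for z in(z0,z1) for sx,sy in((-1,-1),(1,-1),(1,1),(-1,1))]
EDG=[(0,1),(1,2),(2,3),(3,0),(4,5),(5,6),(6,7),(7,4),(0,4),(1,5),(2,6),(3,7)]
def overlay(im,c,k,x,y,yaw,z=0):
    c_,s_=np.cos(yaw),np.sin(yaw); Rz=np.array([[c_,-s_,0],[s_,c_,0],[0,0,1]])
    def L(P): return pj(c,np.array(P)@Rz.T+[x,y,z],k)
    b=L(box(.012,.010,.117,.149))
    for i,j in EDG: cv2.line(im,tuple(map(int,b[i].round())),tuple(map(int,b[j].round())),(0,255,0),1,cv2.LINE_AA)
    t=L(box(.016,.025,0,.001))
    for i,j in EDG[:4]: cv2.line(im,tuple(map(int,t[i].round())),tuple(map(int,t[j].round())),(255,255,0),1,cv2.LINE_AA)
    p=L([[-.012,.023,.09],[.012,.023,.09],[.012,.023,.0],[-.012,.023,0]])
    cv2.polylines(im,[p.round().astype(np.int32)],True,(255,0,0),1,cv2.LINE_AA)
    p=L([[-.012,-.023,.09],[.012,-.023,.09],[.012,-.023,.078],[-.012,-.023,.078]])
    cv2.polylines(im,[p.round().astype(np.int32)],True,(255,0,255),1,cv2.LINE_AA)
def look(tag,guess,crop=(0,0,560,420),f=1.0,c="wrist",z=0):
    k=cal(c); im=r.snapshot(c); raw=im.copy()
    for g in guess: overlay(im,c,k,*g,z=z)
    x0,y0,x1,y1=crop
    cv2.imwrite(f"pics/{tag}.png",cv2.resize(im[y0:y1,x0:x1],None,fx=f,fy=f,interpolation=cv2.INTER_CUBIC))
    hsv=cv2.cvtColor(raw,cv2.COLOR_BGR2HSV)
    o=cv2.inRange(hsv,(5,170,205),(17,255,255))
    n,l,s,cc=cv2.connectedComponentsWithStats(o)
    for i in range(1,n):
        if s[i,4]>60:
            pts=np.argwhere(l==i)[:,::-1].astype(float)
            w=bp(c,pts,.149+z,k)[:,:2].astype(np.float32)
            rc=cv2.minAreaRect(w); 
            print(cc[i].round(),s[i,4],"ctr",np.round(rc[0],4),"size",np.round(rc[1],4),"ang",round(rc[2],1))
E
python3 - <<'E'
from h import *
print(tool()[0],curyaw())
look("w7",[(.452,.013,1.5708)],(100,100,460,400),2)
E
```

```text
[0.44826619 0.01522908 0.30697576] -0.04734615506023364
[282. 207.] 141 ctr [0.4512 0.0112] size [0.0213 0.0177] ang 83.0
[188. 223.] 366 ctr [ 0.3533 -0.0008] size [0.0173 0.0209] ang 82.0
[296. 310.] 277 ctr [ 0.4564 -0.1038] size [0.0212 0.0174] ang 74.0
```

View pics/w7.png

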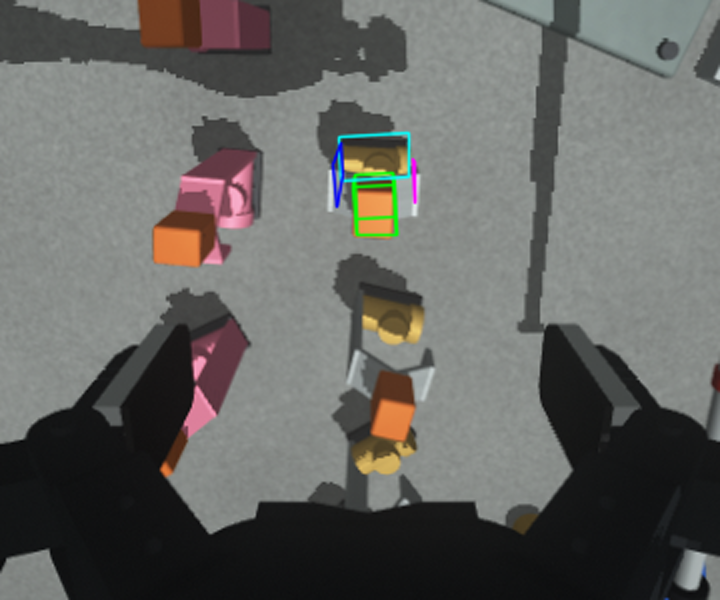

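Run:
```python
from h import *
q=yawR(-.06)
rows([([.4515,.0115,.25],q),([.4515,.0115,.141],q)],q=4)
```

```text
[-0.0046, 0.0031, 0.0744, -0.0014, -0.0001, 0.0041]
[-0.0047, 0.0037, 0.2106, -0.0014, -0.0001, 0.0041]
```

>>> {"name": "apply_moves", "arguments": {"targets": [[-0.0046,0.003,0.05,0,0,0.004],[-0.0046,0.0034,0.1,0,0,0.004],[-0.0046,0.0035,0.15,0,0,0.004],[-0.0046,0.0036,0.19,0,0,0.004],[-0.0046,0.0036,0.208,0,0,0.004],[-0.0046,0.0036,0.208,0,0,0.004],[-0.0046,0.0036,0.208,0,0,0.004]]}}

```text
clock: 9.75
eef_pos: [0.4538, 0.0113, 0.1455]
orientation: [2.286, 2.154, 0.001]
ft_force: [-0.2, -0.6, 0.5]
grip_width: 0.0855
```

>>> {"name": "apply_moves", "arguments": {"targets": [[-0.001,-0.002,0.004,0,0,0],[-0.001,-0.002,0.004,0,0,0],[-0.001,-0.002,0.004,0,0,0],[-0.001,-0.002,0.004,0,0,0],[-0.001,-0.002,0.004,0,0,0],[-0.001,-0.002,0.004,0,0,0],[-0.001,-0.002,0.004,0,0,0]], "hand": 1, "force": 40}}

```text
clock: 10.33
eef_pos: [0.4509, 0.0102, 0.142]
orientation: [2.287, 2.153, 0.0]
ft_force: [-3.2, -0.9, 10.0]
grip_width: 0.0199
```

Run:
```python
from h import *
s=r.sense(); print(s["eef_pos"],s["ft_force"],s["grip_width"],curyaw())
look("w8",[(.451,.0115,1.51)])
q=yawR(-.048)
# tool z when gripped 
p=tool()[0]; gz=p[2]
print("stage: z=",gz+.145)
def off(x,y,u): return [x,y,gz+u]
rows([(off(p[0],p[1],.165),q),(off(.53,.0,.165),q),(off(.53,-.125,.145),q)],q=3)
```

```text
[0.45085897 0.01017631 0.14197284] [-3.21279833 -0.86043599 10.04144317] 0.01985584637477122 -0.060221700396409616
[ 8. 81.] 1116 ctr [0.3594 0.1048] size [0.0226 0.0091] ang 84.3
[ 67. 331.] 1448 ctr [0.3544 0.    ] size [0.0184 0.0228] ang 81.2
stage: z= 0.286990458022916
[0.0, 0.0, -0.206, 0.0, 0.0, -0.004]
[-0.007, 0.1, -0.206, 0.0, 0.0, -0.004]
[-0.163, 0.109, -0.181, 0.0, 0.0, -0.004]
```

View pics/w8.png

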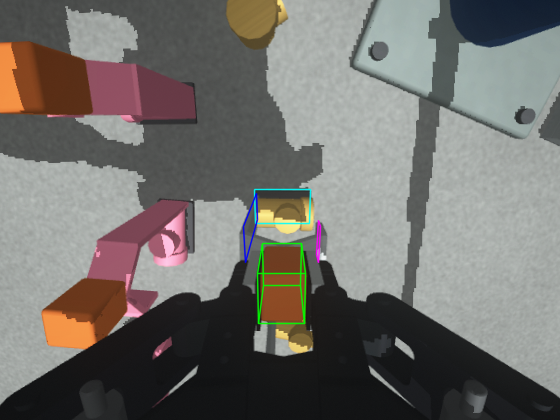

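>>> {"name": "apply_moves", "arguments": {"targets": [[0,0,-0.04,0,0,0],[0,0,-0.09,0,0,0],[0,0,-0.14,0,0,0],[0,0,-0.19,0,0,0],[0,0.01,-0.206,0,0,-0.004],[-0.01,0.05,-0.206,0,0,-0.004],[-0.02,0.09,-0.206,0,0,-0.004],[-0.06,0.102,-0.2,0,0,-0.004],[-0.11,0.108,-0.19,0,0,-0.004],[-0.15,0.109,-0.185,0,0,-0.004],[-0.163,0.109,-0.181,0,0,-0.004],[-0.163,0.109,-0.181,0,0,-0.004]]}}

```text
clock: 11.38
eef_pos: [0.5295, -0.1275, 0.2854]
orientation: [-2.276, -2.164, 0.002]
ft_force: [-0.7, 1.9, -1.7]
grip_width: 0.0196
```

Run:
```python
from h import *
s=r.sense(); p=np.array(s["eef_pos"]); print(p,s["ft_force"],s["grip_width"],curyaw())
k=cal("wrist"); im=r.snapshot("wrist")
overlay(im,"wrist",k,p[0],p[1]+.001,curyaw()+1.5708,z=p[2]-.142)
for d in (.065,.22,.25,.3,.338):
    u=np.array([.613,.104])+(d-.06)*np.array([-.0485,-1]); cv2.circle(im,tuple(int(v) for v in pj("wrist",[[u[0],u[1],.2]],k)[0]),3,(0,255,255),1)
cv2.imwrite("pics/w9.png",im)
im=r.snapshot("side");cv2.imwrite("pics/s9.png",cv2.resize(im[90:300,220:400],None,fx=3.5,fy=2.8))
q=yawR(-.048)
rows([([.602,p[1],.287],q),([.602,p[1],.238],q)],q=4)
```

```text
[ 0.52948612 -0.12749044  0.28539935] [-0.70190417  1.86000727 -1.74302557] 0.019598884240605418 -0.05065171815290001
[0.0013, 0.0904, -0.0011, -0.0002, -0.0002, -0.0002]
[0.0012, 0.0904, 0.0601, -0.0002, -0.0002, -0.0002]
```

View pics/w9.png

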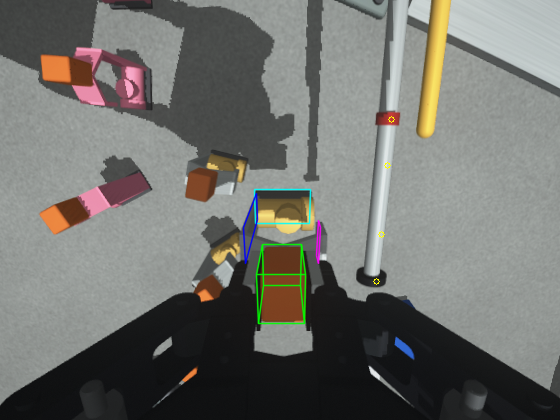

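View pics/s9.png

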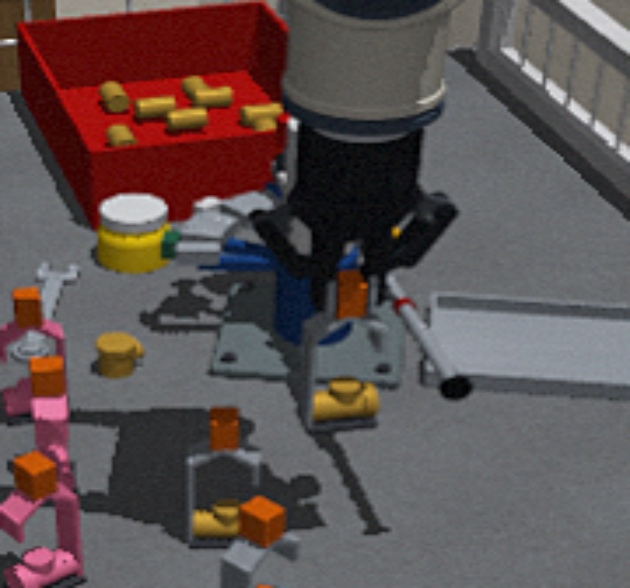

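>>> {"name": "apply_moves", "arguments": {"targets": [[0.001,0.015,0,0,0,0],[0.001,0.03,0,0,0,0],[0.001,0.045,0,0,0,0],[0.001,0.06,0,0,0,0],[0.001,0.075,0,0,0,0],[0.001,0.088,0,0,0,0],[0.001,0.088,0,0,0,0],[0.001,0.088,0,0,0,0]]}}

```text
clock: 12.15
eef_pos: [0.6004, -0.1264, 0.2863]
orientation: [-2.272, -2.169, -0.0]
ft_force: [-0.7, -0.5, -2.0]
grip_width: 0.0194
```

Run:
```python
from h import *
s=r.sense(); p=np.array(s["eef_pos"]); print(p,s["ft_force"],s["grip_width"],curyaw())
cv2.imwrite("pics/w10.png",r.snapshot("wrist"))
im=r.snapshot("side");cv2.imwrite("pics/s10.png",cv2.resize(im[120:300,260:400],None,fx=4,fy=3.3))
```

```text
[ 0.60040698 -0.12641946  0.2863181 ] [-0.65486343 -0.49496946 -1.99775001] 0.019352348437474833 -0.046226686264207124
```

View pics/w10.png

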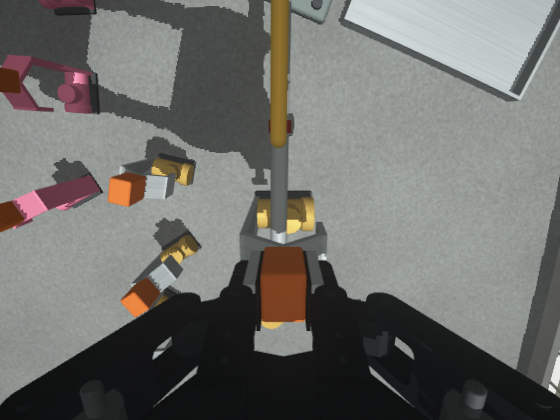

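View pics/s10.png

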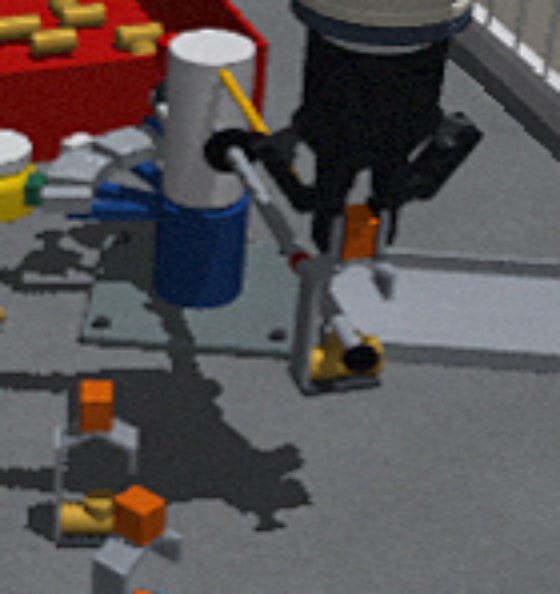

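>>> {"name": "apply_moves", "arguments": {"targets": [[0,0,0.012,0,0,0],[0,0,0.024,0,0,0],[0,0,0.036,0,0,0],[0,0,0.048,0,0,0],[0,0,0.057,0,0,0],[0,0,0.062,0,0,0],[0,0,0.062,0,0,0],[0,0,0.062,0,0,0]]}}

```text
clock: 12.92
eef_pos: [0.6004, -0.1278, 0.2365]
orientation: [-2.274, -2.168, 0.0]
ft_force: [-0.4, -1.5, -1.6]
grip_width: 0.0197
```

>>> {"name": "apply_moves", "arguments": {"targets": [[0.015,0,0,0,0,0],[0.035,0,0,0,0,0],[0.055,0,0,0,0,0],[0.075,0,0,0,0,0],[0.095,0,0,0,0,0],[0.11,0,0,0,0,0],[0.11,0,0,0,0,0]]}}

```text
clock: 13.5
eef_pos: [0.6047, -0.0374, 0.2371]
orientation: [2.272, 2.17, 0.001]
ft_force: [-1.1, -0.7, -1.4]
grip_width: 0.0194
```

>>> {"name": "apply_moves", "arguments": {"targets": [[0.015,0,0,0,0,0],[0.035,0,0,0,0,0],[0.055,0,0,0,0,0],[0.075,0,0,0,0,0],[0.095,0,0,0,0,0],[0.115,0,0,0,0,0],[0.13,0,0,0,0,0],[0.138,0,0,0,0,0],[0.143,0,0,0,0,0],[0.143,0,0.002,0,0,0],[0.143,0,0.003,0,0,0]]}}

```text
clock: 14.42
eef_pos: [0.6102, 0.0741, 0.2342]
orientation: [2.274, 2.167, 0.0]
ft_force: [-0.1, 3.6, 9.2]
grip_width: 0.0196
```

Run:
```python
from h import *
s=r.sense(); p=np.array(s["eef_pos"]); print(p,s["ft_force"],s["grip_width"],curyaw())
cv2.imwrite("pics/w11.png",r.snapshot("wrist"))
im=r.snapshot("side");cv2.imwrite("pics/s11.png",cv2.resize(im[100:250,240:380],None,fx=4,fy=4))
```

```text
[0.61020116 0.07407066 0.23422247] [-0.05001006  3.58574715  9.19144631] 0.019572467616511522 -0.04794135703266638
```

View pics/w11.png

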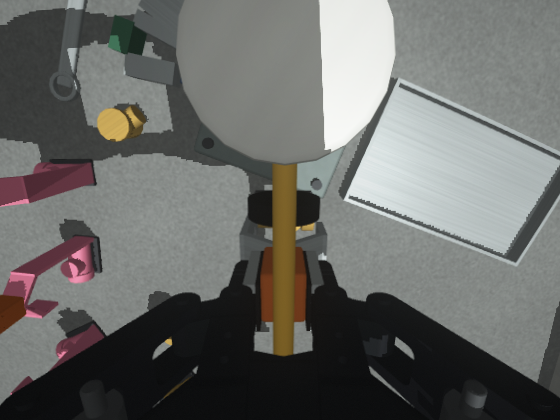

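View pics/s11.png

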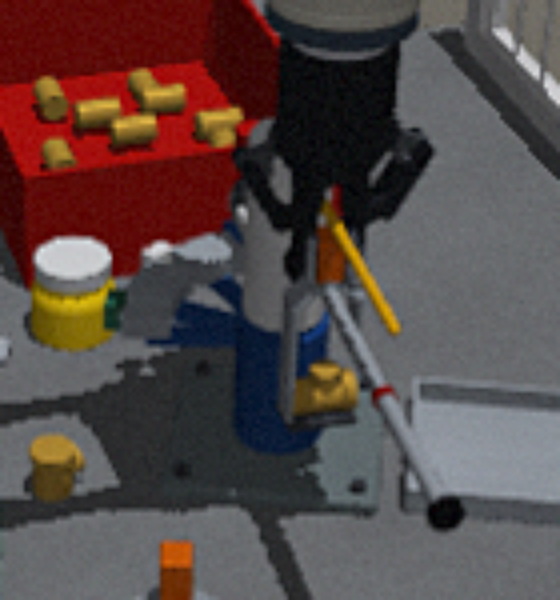

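>>> {"name": "apply_moves", "arguments": {"targets": [[0,0,0,0,0,0],[0,0,0,0,0,0],[0,0,0,0,0,0],[0,0,0,0,0,0],[0,0,-0.03,0,0,0],[0,0,-0.08,0,0,0],[0,0,-0.12,0,0,0],[0,0,-0.15,0,0,0],[0,0,-0.15,0,0,0]], "hand": 0}}

```text
clock: 15.27
eef_pos: [0.6117, 0.0744, 0.3598]
orientation: [2.27, 2.164, 0.009]
ft_force: [0.1, -0.0, -0.3]
grip_width: 0.0852
```

Run:
```python
from h import *
p=tool()[0]; print(p)
cv2.imwrite("pics/w12.png",r.snapshot("wrist"))
q=yawR(-.24)
# hover for carrier2 (.4565,-.104) x_c yaw 74deg -> jaw yaw -16deg
rows([([.456,-.103,.36],q),([.456,-.103,.31],q)],q=3)
```

```text
[0.61170443 0.07441669 0.35983311]
[-0.231, -0.183, -0.005, 0.002, 0.0, 0.061]
[-0.231, -0.183, 0.058, 0.002, 0.0, 0.061]
```

View pics/w12.png

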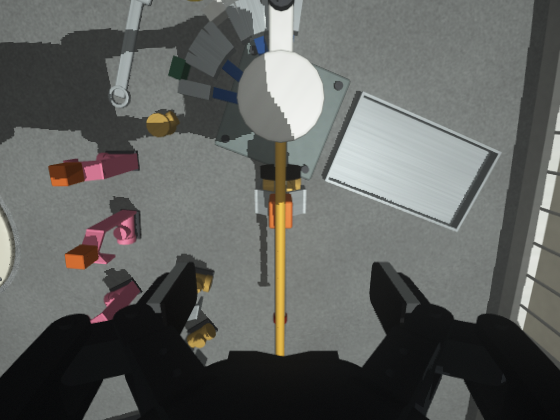

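>>> {"name": "apply_moves", "arguments": {"targets": [[-0.231,-0.183,-0.005,0,0,0.061],[-0.231,-0.183,-0.005,0,0,0.061],[-0.231,-0.183,-0.005,0,0,0.061],[-0.231,-0.183,-0.005,0,0,0.061],[-0.231,-0.183,-0.005,0,0,0.061],[-0.231,-0.183,0,0,0,0.061],[-0.231,-0.183,0.04,0,0,0.061],[-0.231,-0.183,0.058,0,0,0.061],[-0.231,-0.183,0.058,0,0,0.061],[-0.231,-0.183,0.058,0,0,0.061]]}}

```text
clock: 16.15
eef_pos: [0.4545, -0.103, 0.3072]
orientation: [-2.469, -1.939, 0.002]
ft_force: [0.6, -0.3, 0.6]
grip_width: 0.0857
```

Run:
```python
from h import *
print(tool()[0],curyaw())
look("w13",[(.4564,-.1038,1.30)],(100,100,460,400),2)
```

```text
[ 0.45449627 -0.10300833  0.30718242] -0.23950915260095532
[112.   2.] 96 ctr [0.3599 0.0951] size [0.0044 0.0168] ang 74.6
[282. 205.] 230 ctr [ 0.4567 -0.1041] size [0.0208 0.0173] ang 76.3
[159. 256.] 326 ctr [ 0.3195 -0.1272] size [0.017  0.0218] ang 25.0
[302. 306.] 277 ctr [ 0.448 -0.219] size [0.0172 0.0213] ang 31.3
```

View pics/w13.png

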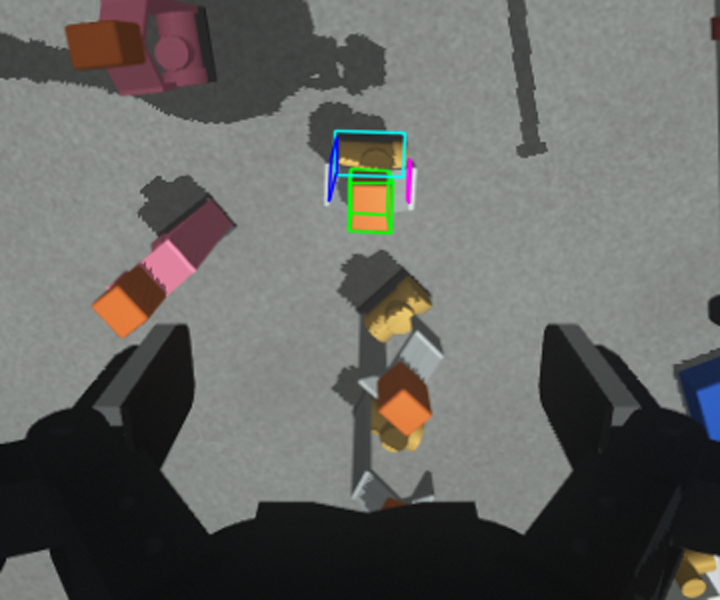

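>>> {"name": "apply_moves", "arguments": {"targets": [[-0.001,0.001,0.05,0,0,0],[-0.001,0.001,0.1,0,0,0],[-0.001,0.001,0.15,0,0,0],[-0.001,0.001,0.19,0,0,0],[-0.001,0.001,0.211,0,0,0],[-0.001,0.001,0.211,0,0,0],[-0.001,0.001,0.211,0,0,0]]}}

```text
clock: 16.78
eef_pos: [0.4562, -0.104, 0.1395]
orientation: [-2.47, -1.941, 0.0]
ft_force: [-0.2, -0.3, 0.2]
grip_width: 0.0855
```

>>> {"name": "apply_moves", "arguments": {"targets": [[0,0,0,0,0,0],[0,0,0,0,0,0],[0,0,0,0,0,0],[0,0,0,0,0,0],[0,0,0,0,0,0],[0,0,0,0,0,0],[0,0,0,0,0,0]], "hand": 1, "force": 40}}

```text
clock: 17.37
eef_pos: [0.4558, -0.1043, 0.1396]
orientation: [2.47, 1.94, 0.001]
ft_force: [-1.4, -0.4, 10.3]
grip_width: 0.0194
```

Run:
```python
from h import *
s=r.sense(); print(s["eef_pos"],s["ft_force"],s["grip_width"],curyaw())
look("w14",[(.4567,-.104,1.33)])
q=yawR(-.048)
p=tool()[0]; gz=p[2]
rows([([p[0],p[1],gz+.1],tool()[1]),([.50,-.11,gz+.165],q),([.53,-.127,gz+.145],q)],q=3)
```

```text
[ 0.45582304 -0.10425775  0.13961949] [-1.42173241 -0.35924144 10.26208196] 0.019416524313308432 -0.23941945222313132
[ 12. 386.] 343 ctr [ 0.3175 -0.1193] size [0.0187 0.0066] ang 21.1
[0.0, 0.0, -0.125, 0.0, 0.0, 0.0]
[0.006, 0.056, -0.206, 0.0, 0.0, -0.061]
[-0.006, 0.097, -0.181, 0.0, 0.0, -0.061]
```

View pics/w14.png

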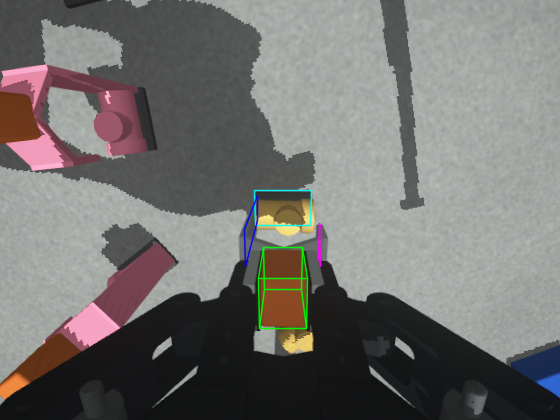

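>>> {"name": "apply_moves", "arguments": {"targets": [[0,0,-0.04,0,0,0],[0,0,-0.09,0,0,0],[0,0,-0.14,0,0,0],[0.003,0.02,-0.19,0,0,-0.02],[0.006,0.056,-0.19,0,0,-0.061],[-0.006,0.097,-0.18,0,0,-0.061],[-0.006,0.097,-0.18,0,0,-0.061],[-0.006,0.097,-0.18,0,0,-0.061]]}}

```text
clock: 18.08
eef_pos: [0.5304, -0.1276, 0.2823]
orientation: [-2.274, -2.167, 0.001]
ft_force: [-0.4, 0.2, -2.2]
grip_width: 0.0195
```

Run:
```python
from h import *
s=r.sense(); p=np.array(s["eef_pos"]); print(p,s["ft_force"],s["grip_width"],curyaw())
cv2.imwrite("pics/w15.png",r.snapshot("wrist"))
q=yawR(-.048)
rows([([.6004,-.127,.283],q)],q=4)
```

```text
[ 0.53043249 -0.12763832  0.28230247] [-0.43442311  0.23892432 -2.18175299] 0.0195494854175546 -0.048221194776174287
[0.0045, 0.0885, -0.0009, -0.0005, -0.0002, -0.0001]
```

View pics/w15.png

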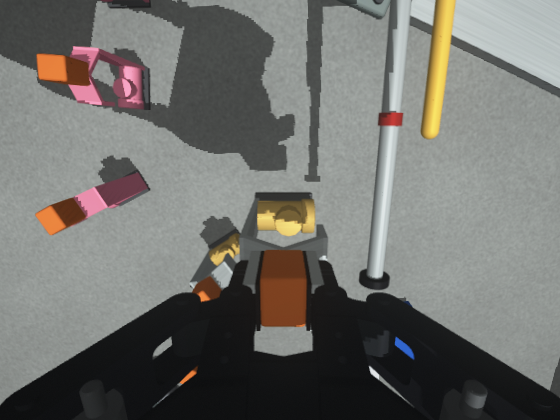

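Same picture as with carrier 1 (cap at 374,279). Hook on.

>>> {"name": "apply_moves", "arguments": {"targets": [[0.001,0.02,0,0,0,0],[0.002,0.04,0,0,0,0],[0.003,0.06,0,0,0,0],[0.003,0.078,0,0,0,0],[0.003,0.088,0,0,0,0],[0.003,0.088,0,0,0,0],[0.003,0.088,0.015,0,0,0],[0.003,0.088,0.03,0,0,0],[0.003,0.088,0.045,0,0,0],[0.003,0.088,0.056,0,0,0],[0.003,0.088,0.06,0,0,0],[0.003,0.088,0.06,0,0,0]]}}

```text
clock: 19.13
eef_pos: [0.5994, -0.128, 0.2345]
orientation: [-2.273, -2.167, 0.001]
ft_force: [-0.2, -0.1, -2.0]
grip_width: 0.0192
```

Run:
```python
from h import *
s=r.sense(); p=np.array(s["eef_pos"]); print(p,s["ft_force"],s["grip_width"],curyaw())
cv2.imwrite("pics/w16.png",r.snapshot("wrist"))
```

```text
[ 0.59942223 -0.12799515  0.23451672] [-0.18268584 -0.14495442 -1.97913541] 0.019224230207884312 -0.04789989185601193
```

View pics/w16.png

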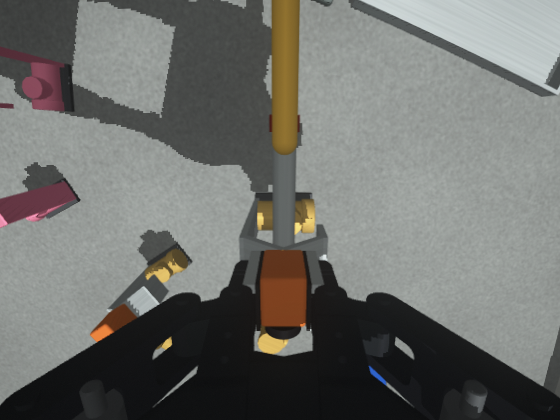

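>>> {"name": "apply_moves", "arguments": {"targets": [[0.02,0,0,0,0,0],[0.045,0,0,0,0,0],[0.07,0,0,0,0,0],[0.095,0,0,0,0,0],[0.12,0,0,0,0,0],[0.145,0,0,0,0,0],[0.17,0,0,0,0,0],[0.19,0,0,0,0,0],[0.203,0,0,0,0,0],[0.209,0,0,0,0,0],[0.209,0,0.0015,0,0,0],[0.209,0,0.003,0,0,0]]}}

```text
clock: 20.18
eef_pos: [0.6084, 0.0384, 0.2329]
orientation: [2.273, 2.167, 0.0]
ft_force: [0.4, -0.8, -2.3]
grip_width: 0.0195
```

Run:
```python
from h import *
s=r.sense(); p=np.array(s["eef_pos"]); print(p,s["ft_force"],s["grip_width"],curyaw())
cv2.imwrite("pics/w17.png",r.snapshot("wrist"))
```

```text
[0.60839163 0.03835392 0.23285329] [ 0.41304727 -0.827802   -2.30211897] 0.01949672701491147 -0.04766563381036511
```

View pics/w17.png

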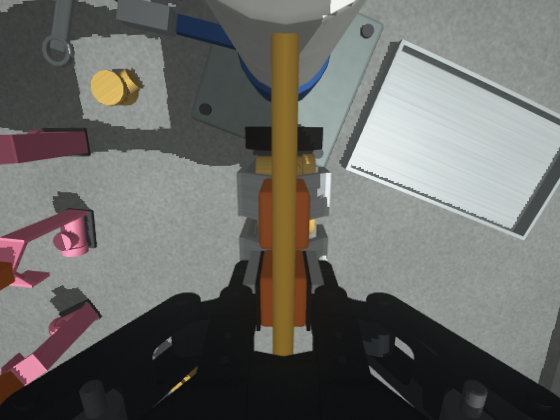

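>>> {"name": "apply_moves", "arguments": {"targets": [[0,0,0.0015,0,0,0],[0,0,0.0025,0,0,0],[0,0,0.0025,0,0,0]]}}

```text
clock: 20.48
eef_pos: [0.6091, 0.038, 0.2318]
orientation: [2.273, 2.165, 0.003]
ft_force: [0.5, -0.9, 9.2]
grip_width: 0.019
```

>>> {"name": "apply_moves", "arguments": {"targets": [[0,0,0,0,0,0],[0,0,0,0,0,0],[0,0,0,0,0,0],[0,0,0,0,0,0],[0,0,-0.03,0,0,0],[0,0,-0.08,0,0,0],[0,0,-0.12,0,0,0],[0,0,-0.155,0,0,0],[0,0,-0.155,0,0,0]], "hand": 0}}

```text
clock: 21.23
eef_pos: [0.61, 0.0388, 0.3606]
orientation: [2.269, 2.164, 0.009]
ft_force: [0.3, -0.1, 0.2]
grip_width: 0.0856
```

Run:
```python
from h import *
p=tool()[0]; print(p)
cv2.imwrite("pics/w18.png",r.snapshot("wrist"))
q=yawR(.54)
rows([([.448,-.219,.36],q),([.448,-.219,.31],q)],q=3)
```

```text
[0.61003769 0.03875609 0.36058438]
[-0.331, -0.186, -0.004, 0.002, 0.001, -0.187]
[-0.331, -0.186, 0.059, 0.002, 0.001, -0.187]
```

View pics/w18.png

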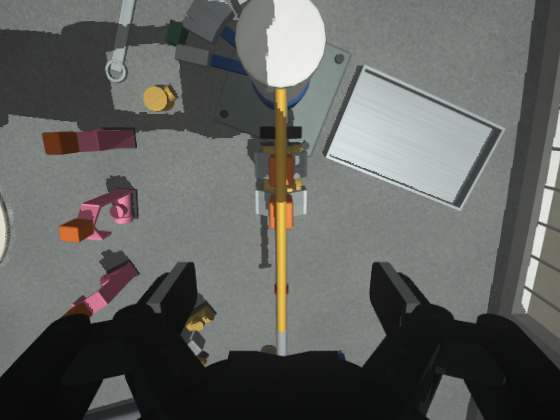

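>>> {"name": "apply_moves", "arguments": {"targets": [[-0.331,-0.186,-0.004,0,0,-0.187],[-0.331,-0.186,-0.004,0,0,-0.187],[-0.331,-0.186,-0.004,0,0,-0.187],[-0.331,-0.186,-0.004,0,0,-0.187],[-0.331,-0.186,-0.004,0,0,-0.187],[-0.331,-0.186,-0.004,0,0,-0.187],[-0.331,-0.186,-0.004,0,0,-0.187],[-0.331,-0.186,-0.004,0,0,-0.187],[-0.331,-0.186,0.04,0,0,-0.187],[-0.331,-0.186,0.059,0,0,-0.187],[-0.331,-0.186,0.059,0,0,-0.187],[-0.331,-0.186,0.059,0,0,-0.187]]}}

```text
clock: 22.28
eef_pos: [0.4465, -0.2183, 0.3067]
orientation: [-1.548, -2.731, -0.0]
ft_force: [0.5, -0.5, 0.9]
grip_width: 0.0854
```

Run:
```python
from h import *
print(tool()[0],curyaw())
look("w19",[(.448,-.219,2.11)],(100,100,460,400),2)
```

```text
[ 0.44650365 -0.21829459  0.30671291] 0.5395606564933488
[208.  27.] 138 ctr [ 0.3171 -0.1204] size [0.0137 0.0111] ang 45.0
[283. 201.] 61 ctr [ 0.4475 -0.219 ] size [0.0174 0.0198] ang 30.9
[215. 266.] 314 ctr [ 0.4217 -0.311 ] size [0.0211 0.0169] ang 51.6
```

View pics/w19.png

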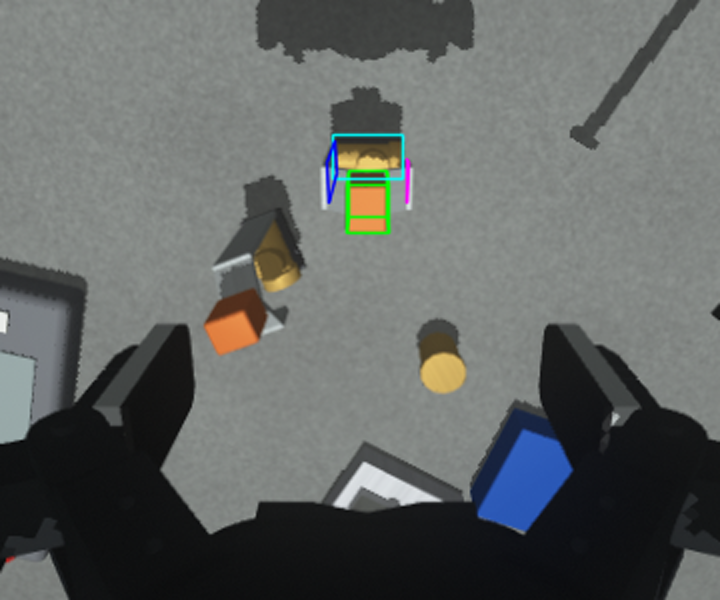

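>>> {"name": "apply_moves", "arguments": {"targets": [[0,0,0.05,0,0,0],[0,0,0.1,0,0,0],[0,0,0.15,0,0,0],[0,0,0.19,0,0,0],[0,0,0.21,0,0,0],[0,0,0.21,0,0,0],[0,0,0.21,0,0,0]]}}

```text
clock: 22.92
eef_pos: [0.4477, -0.2186, 0.1401]
orientation: [1.548, 2.734, -0.0]
ft_force: [0.2, 0.1, 0.7]
grip_width: 0.0853
```

>>> {"name": "apply_moves", "arguments": {"targets": [[0,0,0,0,0,0],[0,0,0,0,0,0],[0,0,0,0,0,0],[0,0,0,0,0,0],[0,0,0,0,0,0],[0,0,0,0,0,0],[0,0,0,0,0,0]], "hand": 1, "force": 40}}

```text
clock: 23.5
eef_pos: [0.4471, -0.2188, 0.14]
orientation: [1.548, 2.733, -0.001]
ft_force: [-2.1, -1.2, 9.8]
grip_width: 0.0197
```

Run:
```python
from h import *
s=r.sense(); print(s["eef_pos"],s["ft_force"],s["grip_width"],curyaw())
q=yawR(-.048)
p=tool()[0]; gz=p[2]
rows([([p[0],p[1],gz+.1],tool()[1]),([.50,-.16,gz+.155],yawR(.2)),([.53,-.127,gz+.143],q)],q=3)
look("w20",[(.448,-.219,2.11)])
```

```text
[ 0.44706204 -0.21883569  0.14002059] [-2.0861481  -1.1634609   9.77269656] 0.019685794969912275 0.5397866180016466
[0.0, 0.0, -0.125, 0.0, 0.0, 0.0]
[0.029, 0.095, -0.194, 0.0, 0.0, 0.108]
[0.045, 0.148, -0.179, 0.0, 0.0, 0.187]
```

View pics/w20.png

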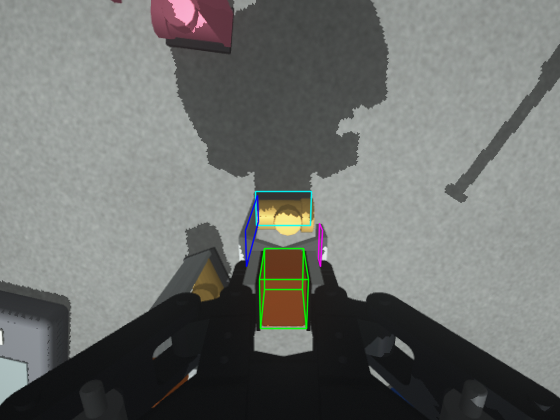

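>>> {"name": "apply_moves", "arguments": {"targets": [[0,0,-0.04,0,0,0],[0,0,-0.09,0,0,0],[0,0,-0.14,0,0,0],[0.01,0.03,-0.18,0,0,0.035],[0.02,0.06,-0.19,0,0,0.07],[0.029,0.095,-0.19,0,0,0.108],[0.037,0.12,-0.185,0,0,0.147],[0.045,0.148,-0.179,0,0,0.187],[0.045,0.148,-0.179,0,0,0.187],[0.045,0.148,-0.179,0,0,0.187],[0.045,0.148,-0.179,0,0,0.187]]}}

```text
clock: 24.47
eef_pos: [0.5297, -0.1269, 0.2826]
orientation: [-2.271, -2.171, 0.001]
ft_force: [0.0, -0.7, -1.9]
grip_width: 0.0195
```

Run:
```python
from h import *
s=r.sense(); p=np.array(s["eef_pos"]); print(p,s["ft_force"],s["grip_width"],curyaw())
cv2.imwrite("pics/w21.png",r.snapshot("wrist"))
q=yawR(-.048)
rows([([.6004,-.127,.283],q)],q=4)
```

```text
[ 0.52965298 -0.12690911  0.28256632] [ 0.03070742 -0.70696055 -1.89020135] 0.019452681616337123 -0.04507275351509354
[0.0043, 0.0884, -0.0004, -0.0001, 0.0, 0.0007]
```

View pics/w21.png

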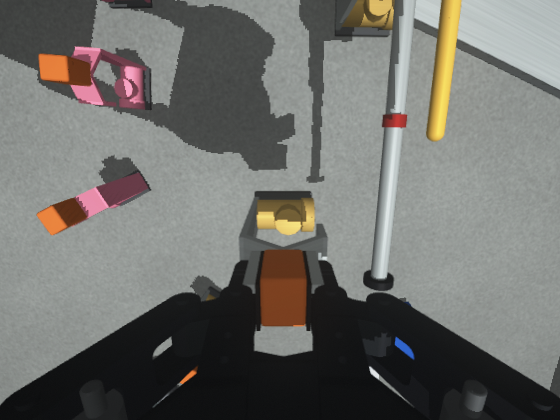

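>>> {"name": "apply_moves", "arguments": {"targets": [[0.001,0.02,0,0,0,0],[0.002,0.04,0,0,0,0],[0.003,0.06,0,0,0,0],[0.003,0.078,0,0,0,0],[0.003,0.091,0,0,0,0],[0.003,0.091,0,0,0,0],[0.003,0.091,0.015,0,0,0],[0.003,0.091,0.03,0,0,0],[0.003,0.091,0.045,0,0,0],[0.003,0.091,0.056,0,0,0],[0.003,0.091,0.06,0,0,0],[0.003,0.091,0.06,0,0,0]]}}

```text
clock: 25.52
eef_pos: [0.6021, -0.1281, 0.2341]
orientation: [-2.273, -2.167, 0.001]
ft_force: [0.5, -0.7, -2.3]
grip_width: 0.019
```

Run:
```python
from h import *
s=r.sense(); p=np.array(s["eef_pos"]); print(p,s["ft_force"],s["grip_width"],curyaw())
cv2.imwrite("pics/w22.png",r.snapshot("wrist"))
```

```text
[ 0.60213954 -0.12812284  0.23414957] [ 0.52648193 -0.66841518 -2.31984741] 0.019043015984965904 -0.04780765579358905
```

View pics/w22.png

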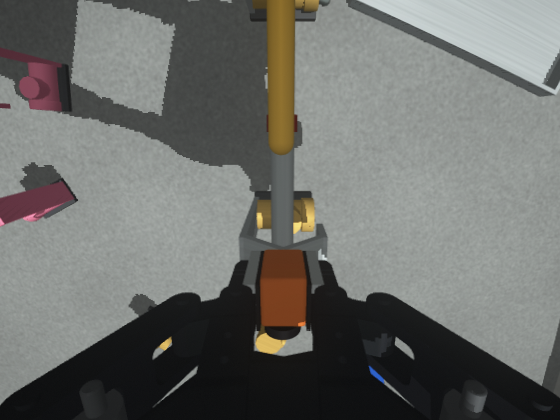

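Keeper (282) and block centre aligned. Slide to y ≈ 0.002: 130 mm = 0.1625.

>>> {"name": "apply_moves", "arguments": {"targets": [[0.02,0,0,0,0,0],[0.045,0,0,0,0,0],[0.07,0,0,0,0,0],[0.095,0,0,0,0,0],[0.12,0,0,0,0,0],[0.14,0,0,0,0,0],[0.155,0,0,0,0,0],[0.1625,0,0,0,0,0],[0.1625,0,0.0015,0,0,0],[0.1625,0,0.003,0,0,0],[0.1625,0,0.0045,0,0,0],[0.1625,0,0.005,0,0,0]]}}

```text
clock: 26.57
eef_pos: [0.6102, 0.0013, 0.2321]
orientation: [2.273, 2.166, 0.004]
ft_force: [-1.6, 4.7, 20.1]
grip_width: 0.0189
```

Run:
```python
from h import *
s=r.sense(); p=np.array(s["eef_pos"]); print(p,s["ft_force"],s["grip_width"],curyaw())
cv2.imwrite("pics/w23.png",r.snapshot("wrist"))
```

```text
[0.61019855 0.00130199 0.2321204 ] [-1.58325816  4.65480099 20.06559472] 0.018861725990428825 -0.04842568806210527
```

View pics/w23.png

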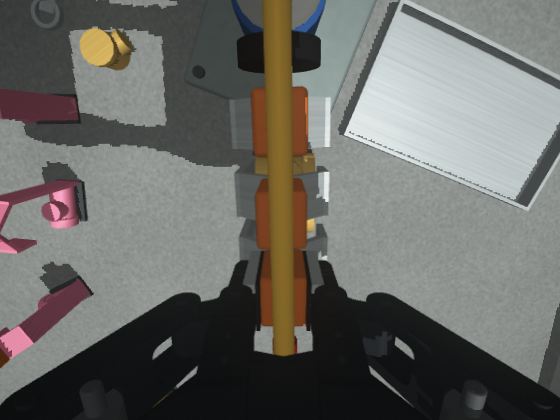

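>>> {"name": "apply_moves", "arguments": {"targets": [[0,0,-0.003,0,0,0],[0,0,-0.003,0,0,0],[0,0,-0.003,0,0,0],[0,0,-0.003,0,0,0],[0,0,-0.03,0,0,0],[0,0,-0.08,0,0,0],[0,0,-0.12,0,0,0],[0,0,-0.158,0,0,0],[0,0,-0.158,0,0,0],[0,0,-0.158,0,0,0]], "hand": 0}}

```text
clock: 27.45
eef_pos: [0.6097, 0.0017, 0.3585]
orientation: [2.272, 2.166, 0.003]
ft_force: [0.6, 0.0, -1.3]
grip_width: 0.0856
```

Run:
```python
from h import *
p=tool()[0]; print(p)
cv2.imwrite("pics/w24.png",r.snapshot("wrist"))
q=yawR(-.67)
rows([([.4217,-.311,.36],q),([.4217,-.311,.31],q)],q=3)
```

```text
[0.60966431 0.00173665 0.35852275]
[-0.402, -0.215, -0.004, 0.0, 0.0, 0.198]
[-0.402, -0.215, 0.059, 0.0, 0.0, 0.198]
```

View pics/w24.png

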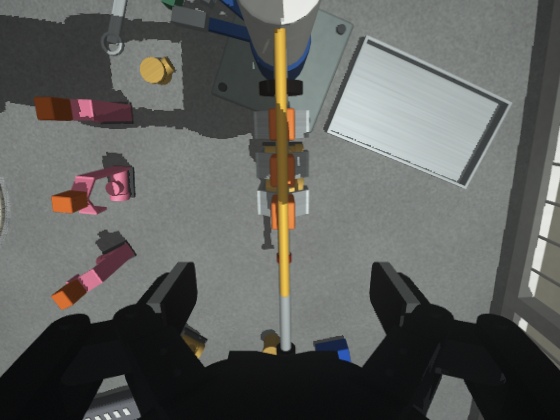

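>>> {"name": "apply_moves", "arguments": {"targets": [[-0.402,-0.215,-0.004,0,0,0.198],[-0.402,-0.215,-0.004,0,0,0.198],[-0.402,-0.215,-0.004,0,0,0.198],[-0.402,-0.215,-0.004,0,0,0.198],[-0.402,-0.215,-0.004,0,0,0.198],[-0.402,-0.215,-0.004,0,0,0.198],[-0.402,-0.215,-0.004,0,0,0.198],[-0.402,-0.215,-0.004,0,0,0.198],[-0.402,-0.215,-0.004,0,0,0.198],[-0.402,-0.215,0.03,0,0,0.198],[-0.402,-0.215,0.059,0,0,0.198],[-0.402,-0.215,0.059,0,0,0.198]]}}

```text
clock: 28.5
eef_pos: [0.4196, -0.31, 0.3048]
orientation: [-2.822, -1.362, 0.005]
ft_force: [-1.9, -0.1, 0.3]
grip_width: 0.0855
```

Run:
```python
from h import *
print(tool()[0],curyaw())
look("w25",[(.4217,-.311,.90)],(100,100,460,400),2)
```

```text
[ 0.41960749 -0.30997845  0.3047743 ] -0.671284571213393
[ 70. 118.] 447 ctr [ 0.319  -0.1283] size [0.0168 0.0214] ang 23.9
[286. 208.] 243 ctr [ 0.42  -0.314] size [0.0138 0.0163] ang 51.7
```

View pics/w25.png

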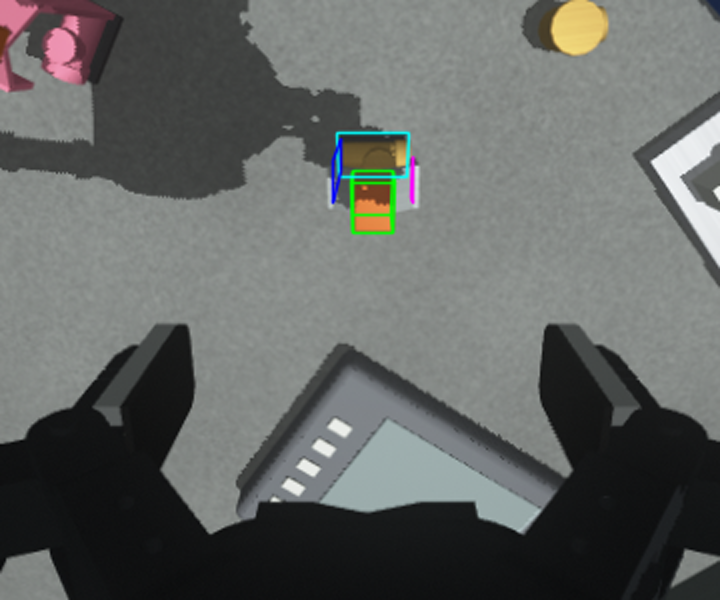

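Model overlay sits on carrier 4 (block at 286,200). Descend and grip.

>>> {"name": "apply_moves", "arguments": {"targets": [[0,0.001,0.05,0,0,0],[0,0.001,0.1,0,0,0],[0,0.001,0.15,0,0,0],[0,0.001,0.19,0,0,0],[0,0.001,0.208,0,0,0],[0,0.001,0.208,0,0,0],[0,0.001,0.208,0,0,0]]}}

```text
clock: 29.13
eef_pos: [0.423, -0.3115, 0.1439]
orientation: [-2.827, -1.369, 0.0]
ft_force: [0.3, -0.0, 0.5]
grip_width: 0.0854
```

>>> {"name": "apply_moves", "arguments": {"targets": [[0,0,0,0,0,0],[0,0,0,0,0,0],[0,0,0,0,0,0],[0,0,0,0,0,0],[0,0,0,0,0,0],[0,0,0,0,0,0],[0,0,0,0,0,0]], "hand": 1, "force": 40}}

```text
clock: 29.72
eef_pos: [0.4223, -0.3114, 0.1439]
orientation: [-2.828, -1.368, 0.0]
ft_force: [-2.8, 3.5, 10.6]
grip_width: 0.0193
```

Run:
```python
from h import *
s=r.sense(); print(s["eef_pos"],s["ft_force"],s["grip_width"],curyaw())
q=yawR(-.048)
p=tool()[0]; gz=p[2]
rows([([p[0],p[1],gz+.1],tool()[1]),([.48,-.21,gz+.155],yawR(-.3)),([.53,-.127,gz+.143],q)],q=3)
look("w26",[(.4217,-.311,.90)])
```

```text
[ 0.42233129 -0.31136838  0.14394453] [-2.79778398  3.45121676 10.63638562] 0.01930018303297637 -0.669736232488354
[0.0, 0.0, -0.125, 0.0, 0.0, 0.0]
[0.144, -0.022, -0.194, 0.0, 0.0, -0.118]
[0.264, -0.038, -0.179, 0.0, 0.0, -0.198]
```

View pics/w26.png

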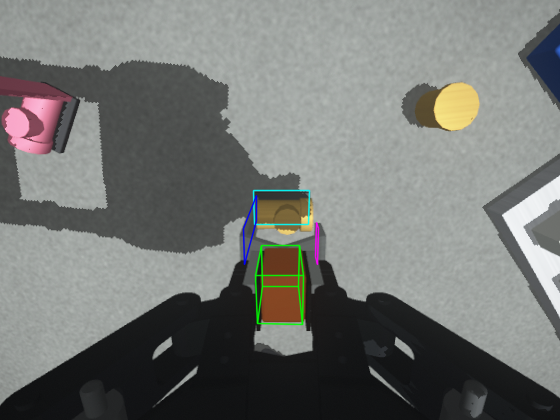

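>>> {"name": "apply_moves", "arguments": {"targets": [[0,0,-0.04,0,0,0],[0,0,-0.09,0,0,0],[0,0,-0.14,0,0,0],[0.04,-0.006,-0.18,0,0,-0.03],[0.09,-0.014,-0.19,0,0,-0.07],[0.144,-0.022,-0.19,0,0,-0.118],[0.19,-0.028,-0.185,0,0,-0.15],[0.23,-0.034,-0.18,0,0,-0.18],[0.264,-0.038,-0.179,0,0,-0.198],[0.264,-0.038,-0.179,0,0,-0.198],[0.264,-0.038,-0.179,0,0,-0.198],[0.264,-0.038,-0.179,0,0,-0.198]]}}

```text
clock: 30.77
eef_pos: [0.5296, -0.1272, 0.2865]
orientation: [-2.274, -2.167, 0.001]
ft_force: [-0.2, 0.2, -2.1]
grip_width: 0.0193
```

Run:
```python
from h import *
s=r.sense(); p=np.array(s["eef_pos"]); print(p,s["ft_force"],s["grip_width"],curyaw())
cv2.imwrite("pics/w27.png",r.snapshot("wrist"))
q=yawR(-.048)
rows([([.602,-.127,.287],q)],q=4)
```

```text
[ 0.52955572 -0.12724543  0.28651296] [-0.17391669  0.18680387 -2.1364626 ] 0.01925864902293256 -0.04803623805876499
[0.0053, 0.0906, -0.0005, -0.0001, 0.0, -0.0003]
```

View pics/w27.png

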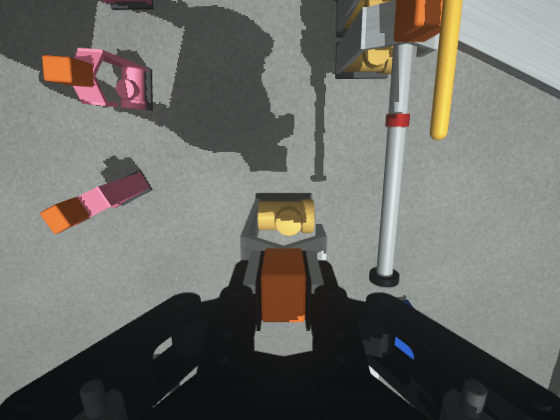

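>>> {"name": "apply_moves", "arguments": {"targets": [[0.001,0.02,0,0,0,0],[0.002,0.04,0,0,0,0],[0.003,0.06,0,0,0,0],[0.003,0.08,0,0,0,0],[0.003,0.095,0,0,0,0],[0.003,0.095,0,0,0,0],[0.003,0.095,0.015,0,0,0],[0.003,0.095,0.03,0,0,0],[0.003,0.095,0.045,0,0,0],[0.003,0.095,0.056,0,0,0],[0.003,0.095,0.06,0,0,0],[0.003,0.095,0.06,0,0,0]]}}

```text
clock: 31.82
eef_pos: [0.6052, -0.1288, 0.2381]
orientation: [-2.274, -2.166, 0.001]
ft_force: [-0.3, 0.1, -3.4]
grip_width: 0.0196
```

Run:
```python
from h import *
s=r.sense(); p=np.array(s["eef_pos"]); print(p,s["ft_force"],s["grip_width"],curyaw())
cv2.imwrite("pics/w28.png",r.snapshot("wrist"))
```

```text
[ 0.60520205 -0.12876666  0.23811362] [-0.34713962  0.09824245 -3.39594101] 0.019573608910825446 -0.04864948900137158
```

View pics/w28.png

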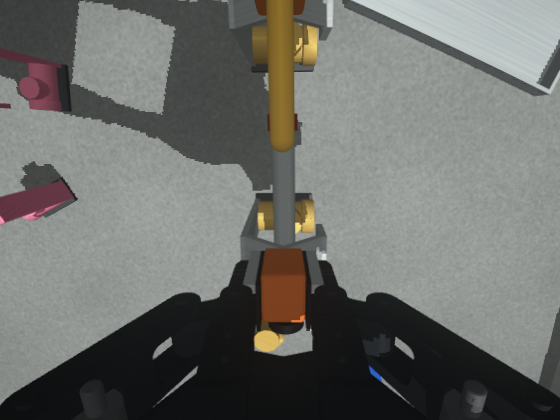

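>>> {"name": "apply_moves", "arguments": {"targets": [[0.02,0,0,0,0,0],[0.045,0,0,0,0,0],[0.07,0,0,0,0,0],[0.09,0,0,0,0,0],[0.108,0,0,0,0,0],[0.118,0,0,0,0,0],[0.118,0,0.001,0,0,0],[0.118,0,0.0025,0,0,0],[0.118,0,0.004,0,0,0],[0.118,0,0.004,0,0,0]]}}

```text
clock: 32.7
eef_pos: [0.6109, -0.0347, 0.2361]
orientation: [2.274, 2.166, 0.002]
ft_force: [-0.7, 4.0, 6.1]
grip_width: 0.0195
```

Run:
```python
from h import *
s=r.sense(); p=np.array(s["eef_pos"]); print(p,s["ft_force"],s["grip_width"],curyaw())
cv2.imwrite("pics/w29.png",r.snapshot("wrist"))
```

```text
[ 0.61088024 -0.03467213  0.23611867] [-0.71520434  4.04434833  6.12339647] 0.019485208661504844 -0.04840792341021335
```

View pics/w29.png

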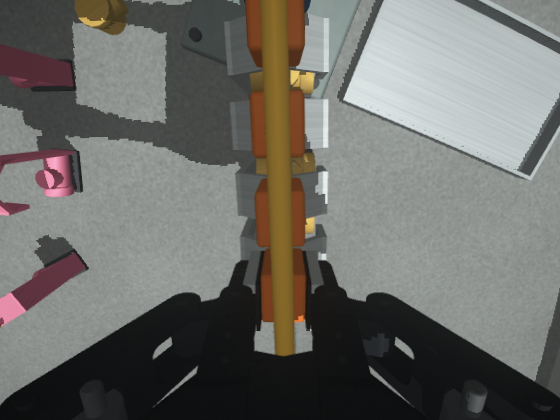

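Good. Release, lift, check.

>>> {"name": "apply_moves", "arguments": {"targets": [[0,0,-0.001,0,0,0],[0,0,-0.001,0,0,0],[0,0,-0.001,0,0,0],[0,0,-0.001,0,0,0],[0,0,-0.03,0,0,0],[0,0,-0.08,0,0,0],[0,0,-0.12,0,0,0],[0,0,-0.158,0,0,0],[0,0,-0.19,0,0,0],[0,0,-0.19,0,0,0]], "hand": 0}}

```text
clock: 33.58
eef_pos: [0.6119, -0.0344, 0.3931]
orientation: [2.269, 2.163, 0.008]
ft_force: [1.5, 0.1, -0.5]
grip_width: 0.0855
```

Run:
```python
from h import *
p=tool()[0]; print(p)
cv2.imwrite("pics/w30.png",r.snapshot("wrist"))
im=r.snapshot("side");cv2.imwrite("pics/s30.png",cv2.resize(im[100:300,200:400],None,fx=3,fy=3))
q=yawR(-.032)
rows([([.612,.06,.40],q),([.6195,.2635,.36],q),([.6195,.2635,.31],q)],q=3)
```

```text
[ 0.61187366 -0.03441758  0.39305715]
[0.118, -0.004, -0.015, 0.001, 0.0, -0.005]
[0.372, -0.007, 0.035, 0.001, 0.0, -0.005]
[0.372, -0.007, 0.098, 0.001, 0.0, -0.005]
```

View pics/w30.png

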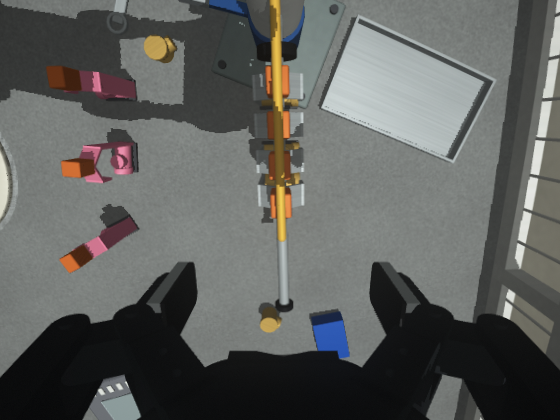

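View pics/s30.png

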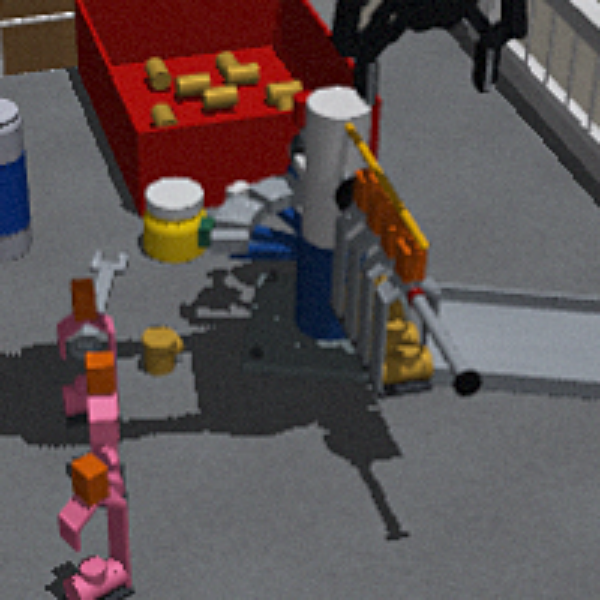

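>>> {"name": "apply_moves", "arguments": {"targets": [[0.05,-0.002,-0.01,0,0,0],[0.1,-0.003,-0.01,0,0,0],[0.15,-0.004,-0.01,0,0,0],[0.2,-0.005,-0.01,0,0,0],[0.25,-0.006,-0.01,0,0,0],[0.3,-0.006,0,0,0,0],[0.35,-0.007,0.02,0,0,0],[0.372,-0.007,0.05,0,0,0],[0.372,-0.007,0.1,0,0,0],[0.372,-0.007,0.1,0,0,0],[0.372,-0.007,0.1,0,0,0]]}}

```text
clock: 34.6
eef_pos: [0.6177, 0.2629, 0.3051]
orientation: [-2.272, -2.166, 0.009]
ft_force: [0.1, -0.2, 1.0]
grip_width: 0.0852
```

Run:
```python
from h import *
p=tool()[0]; print(p,curyaw())
k=cal("wrist"); cv2.imwrite("pics/w31.png",r.snapshot("wrist"))
print(pj("wrist",[[p[0],p[1],.22]],k))
```

```text
[0.61772414 0.26291875 0.30506726] -0.04754736750935283
[[282.43272537 228.29247325]]
```

View pics/w31.png

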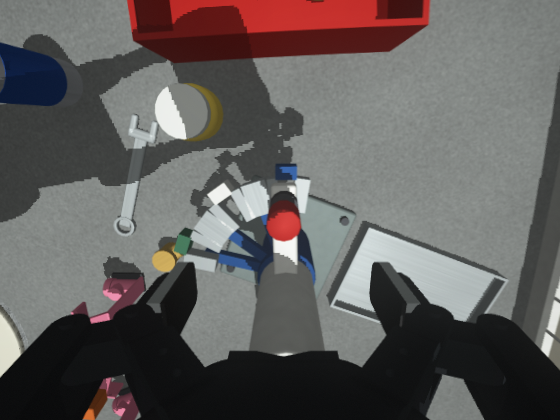

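>>> {"name": "apply_moves", "arguments": {"targets": [[0,0.001,0.04,0,0,0],[0,0.001,0.08,0,0,0],[0,0.001,0.105,0,0,0],[0,0.001,0.117,0,0,0],[0,0.001,0.117,0,0,0],[0,0.001,0.117,0,0,0]]}}

```text
clock: 35.15
eef_pos: [0.6209, 0.2632, 0.2159]
orientation: [2.274, 2.166, 0.003]
ft_force: [1.0, -0.5, 0.6]
grip_width: 0.085
```

>>> {"name": "apply_moves", "arguments": {"targets": [[0,0,0,0,0,0],[0,0,0,0,0,0],[0,0,0,0,0,0],[0,0,0,0,0,0],[0,0,0,0,0,0],[0,0,0,0,0,0]], "hand": 1, "force": 60}}

```text
clock: 35.65
eef_pos: [0.62, 0.2636, 0.2146]
orientation: [2.274, 2.168, 0.001]
ft_force: [-1.2, -0.1, 6.8]
grip_width: 0.0241
```

>>> {"name": "apply_moves", "arguments": {"targets": [[0,0,-0.006,0,0,0],[0,0,-0.012,0,0,0],[0,0,-0.018,0,0,0],[0,0,-0.024,0,0,0],[0,0,-0.028,0,0,0],[0,0,-0.028,0,0,0]]}}

```text
clock: 36.15
eef_pos: [0.6197, 0.2635, 0.2368]
orientation: [-2.274, -2.168, -0.0]
ft_force: [-0.8, 2.5, -8.3]
grip_width: 0.0239
```

Run:
```python
from h import *
s=r.sense(); print(s["eef_pos"],s["ft_force"],s["grip_width"],curyaw())
cv2.imwrite("pics/w32.png",r.snapshot("wrist"))
y0=curyaw()
for a,b in((1.2,.9),(.9,.6)):
    rows([(knob(f,.24),yawR(y0+1.2-f)) for f in np.linspace(a,b,12)[1:]],base=(knob(a,.24),yawR(y0+1.2-a)),q=4); print()
```

```text
[0.61967481 0.26354241 0.23682634] [-0.83706517  2.49286956 -8.27903645] 0.023934929019879415 -0.04764502179672596
[-0.0001, -0.0034, 0.0, 0.0, 0.0, -0.0087]
[-0.0003, -0.0068, 0.0, 0.0, 0.0, -0.0174]
[-0.0006, -0.0102, 0.0, 0.0, 0.0, -0.026]
[-0.001, -0.0136, 0.0, 0.0, 0.0, -0.0347]
[-0.0014, -0.017, 0.0, 0.0, 0.0, -0.0434]
[-0.002, -0.0203, 0.0, 0.0, 0.0, -0.0521]
[-0.0026, -0.0237, 0.0, 0.0, 0.0, -0.0608]
[-0.0034, -0.027, 0.0, 0.0, 0.0, -0.0694]
[-0.0042, -0.0303, 0.0, 0.0, 0.0, -0.0781]
[-0.0051, -0.0336, 0.0, 0.0, 0.0, -0.0868]
[-0.0062, -0.0368, 0.0, 0.0, 0.0, -0.0955]

[-0.0001, -0.0034, 0.0, 0.0, 0.0, -0.0087]
[-0.0003, -0.0068, 0.0, 0.0, 0.0, -0.0174]
[-0.0006, -0.0102, 0.0, 0.0, 0.0, -0.026]
[-0.001, -0.0136, 0.0, 0.0, 0.0, -0.0347]
[-0.0014, -0.017, 0.0, 0.0, 0.0, -0.0434]
[-0.002, -0.0203, 0.0, 0.0, 0.0, -0.0521]
[-0.0026, -0.0237, 0.0, 0.0, 0.0, -0.0608]
[-0.0034, -0.027, 0.0, 0.0, 0.0, -0.0694]
[-0.0042, -0.0303, 0.0, 0.0, 0.0, -0.0781]
[-0.0051, -0.0336, 0.0, 0.0, 0.0, -0.0868]
[-0.0062, -0.0368, 0.0, 0.0, 0.0, -0.0955]
```

View pics/w32.png

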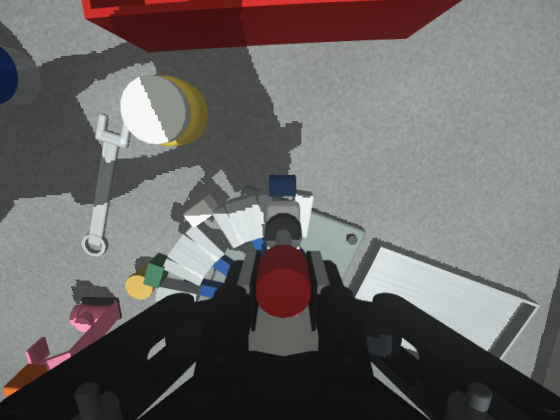

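>>> {"name": "apply_moves", "arguments": {"targets": [[0,-0.0015,0,0,0,-0.004],[-0.0002,-0.004,0,0,0,-0.01],[-0.0004,-0.0075,0,0,0,-0.019],[-0.0008,-0.0115,0,0,0,-0.0295],[-0.0013,-0.0155,0,0,0,-0.0395],[-0.0019,-0.0195,0,0,0,-0.05],[-0.0026,-0.0235,0,0,0,-0.06],[-0.0034,-0.027,0,0,0,-0.0694],[-0.0042,-0.0303,0,0,0,-0.0781],[-0.0051,-0.0336,0,0,0,-0.0868],[-0.0062,-0.0368,0,0,0,-0.0955]]}}

```text
clock: 37.12
eef_pos: [0.5899, 0.2602, 0.2361]
orientation: [-1.921, -2.486, -0.001]
ft_force: [-0.3, 6.5, -8.4]
grip_width: 0.0244
```

>>> {"name": "apply_moves", "arguments": {"targets": [[-0.0001,-0.0034,0,0,0,-0.0087],[-0.0003,-0.0068,0,0,0,-0.0174],[-0.0006,-0.0102,0,0,0,-0.026],[-0.001,-0.0136,0,0,0,-0.0347],[-0.0014,-0.017,0,0,0,-0.0434],[-0.002,-0.0203,0,0,0,-0.0521],[-0.0026,-0.0237,0,0,0,-0.0608],[-0.0034,-0.027,0,0,0,-0.0694],[-0.0042,-0.0303,0,0,0,-0.0781],[-0.0051,-0.0336,0,0,0,-0.0868],[-0.0062,-0.0368,0,0,0,-0.0955]]}}

```text
clock: 38.03
eef_pos: [0.5624, 0.2482, 0.2361]
orientation: [-1.527, -2.745, -0.001]
ft_force: [-0.9, 7.9, -8.3]
grip_width: 0.0241
```

Run:
```python
from h import *
s=r.sense(); print(s["eef_pos"],s["ft_force"],s["grip_width"],curyaw(),knob(.6,.24))
im=r.snapshot("top");cv2.imwrite("pics/t33.png",cv2.resize(im[60:260,160:360],None,fx=3,fy=3))
```

```text
[0.56238915 0.24822783 0.23612107] [-0.89911332  7.85902606 -8.34545538] 0.02407184288519142 0.5552064597913081 [0.56222245 0.24830881 0.24      ]
```

View pics/t33.png

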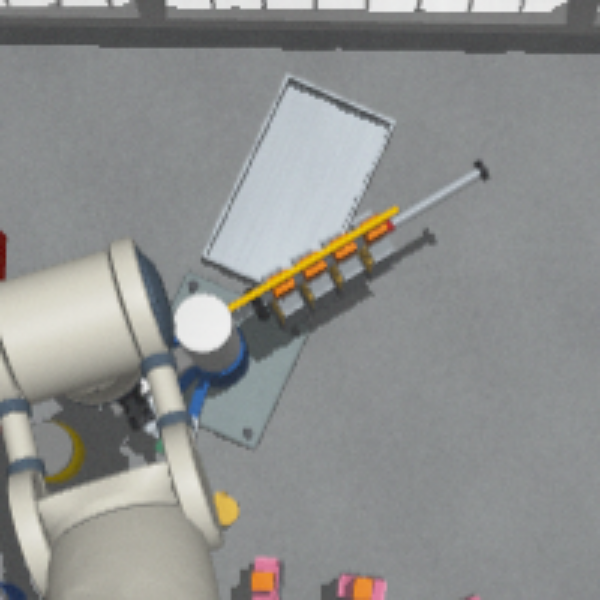

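>>> {"name": "apply_moves", "arguments": {"targets": [[0.001,-0.0034,0,0,0,-0.0087],[0.001,-0.0068,0,0,0,-0.0174],[0.0006,-0.0102,0,0,0,-0.026],[0.0002,-0.0136,0,0,0,-0.0347],[-0.0002,-0.017,0,0,0,-0.0434],[-0.0008,-0.0203,0,0,0,-0.0521],[-0.0014,-0.0237,0,0,0,-0.0608],[-0.0022,-0.027,0,0,0,-0.0694],[-0.003,-0.0303,0,0,0,-0.0781],[-0.0039,-0.0336,0,0,0,-0.0868],[-0.005,-0.0368,0,0,0,-0.0955]]}}

```text
clock: 39.0
eef_pos: [0.5398, 0.2289, 0.2363]
orientation: [1.1, 2.942, 0.0]
ft_force: [-0.1, 3.3, -8.8]
grip_width: 0.0241
```

>>> {"name": "apply_moves", "arguments": {"targets": [[-0.0001,-0.0034,0,0,0,-0.0087],[-0.0003,-0.0068,0,0,0,-0.0174],[-0.0006,-0.0102,0,0,0,-0.026],[-0.001,-0.0136,0,0,0,-0.0347],[-0.0014,-0.017,0,0,0,-0.0434],[-0.002,-0.0203,0,0,0,-0.0521],[-0.0026,-0.0237,0,0,0,-0.0608],[-0.0034,-0.027,0,0,0,-0.0694],[-0.0042,-0.0303,0,0,0,-0.078],[-0.0051,-0.0336,0,0,0,-0.087],[-0.0062,-0.0365,0,0,0,-0.095],[-0.0062,-0.0368,0,0,0,-0.0955]]}}

```text
clock: 40.0
eef_pos: [0.5239, 0.2032, 0.2362]
orientation: [-0.649, -3.074, 0.0]
ft_force: [-0.6, 3.0, -8.7]
grip_width: 0.0239
```

Run:
```python
from h import *
s=r.sense(); print(s["eef_pos"],s["ft_force"],s["grip_width"],curyaw(),knob(0,.24))
im=r.snapshot("top");cv2.imwrite("pics/t34.png",cv2.resize(im[60:260,160:360],None,fx=3,fy=3))
cv2.imwrite("pics/w34.png",r.snapshot("wrist"))
```

```text
[0.5238561  0.20323013 0.23618425] [-0.58769003  3.04956133 -8.7139726 ] 0.023865836434274906 1.1548698696549695 [0.52401114 0.20321798 0.24      ]
```

View pics/t34.png

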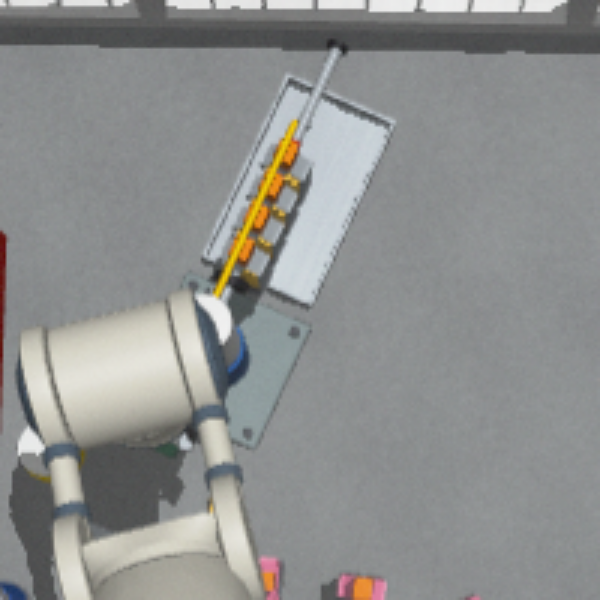

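View pics/w34.png

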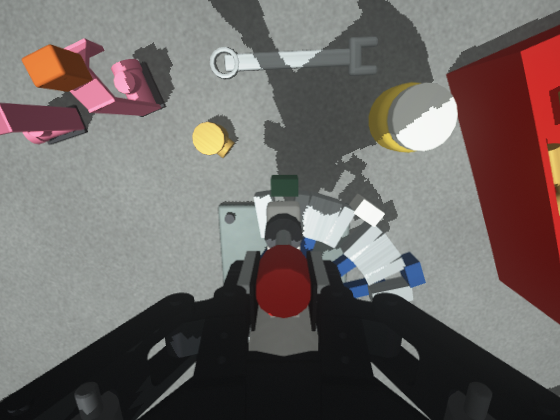

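Aligned with the green patch (285,185). Lower the plunger and release.

>>> {"name": "apply_moves", "arguments": {"targets": [[0,0,0.008,0,0,0],[0,0,0.016,0,0,0],[0,0,0.022,0,0,0],[0,0,0.027,0,0,0],[0,0,0.03,0,0,0],[0,0,0.03,0,0,0]]}}

```text
clock: 40.6
eef_pos: [0.5247, 0.2043, 0.2144]
orientation: [0.652, 3.071, 0.003]
ft_force: [-11.7, 6.1, 26.8]
grip_width: 0.0243
```

>>> {"name": "apply_moves", "arguments": {"targets": [[0,0,-0.004,0,0,0],[0,0,-0.004,0,0,0],[0,0,-0.004,0,0,0],[0,0,-0.004,0,0,0],[0,0,-0.004,0,0,0],[0,0,-0.03,0,0,0],[0,0,-0.08,0,0,0],[0,0,-0.13,0,0,0],[0,0,-0.17,0,0,0],[0,0,-0.2,0,0,0],[0,0,-0.2,0,0,0]], "hand": 0}}

```text
clock: 41.52
eef_pos: [0.5259, 0.2038, 0.3774]
orientation: [0.651, 3.066, 0.005]
ft_force: [-0.2, -0.0, 0.3]
grip_width: 0.0853
```

Run:
```python
from h import *
p=tool()[0]; print(p,curyaw())
k=cal("wrist"); cv2.imwrite("pics/w35.png",r.snapshot("wrist"))
print(pj("wrist",[knob(0,.22),knob(0,.236)],k))
im=r.snapshot("side");cv2.imwrite("pics/s35.png",cv2.resize(im[80:280,200:460],None,fx=3,fy=3))
```

```text
[0.52589064 0.20381642 0.37737344] 1.152241266837247
[[280.62474006 199.95521206]
 [280.57623719 204.39237425]]
```

View pics/w35.png

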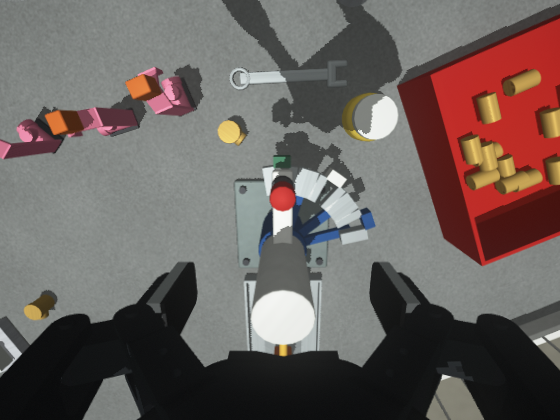

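View pics/s35.png

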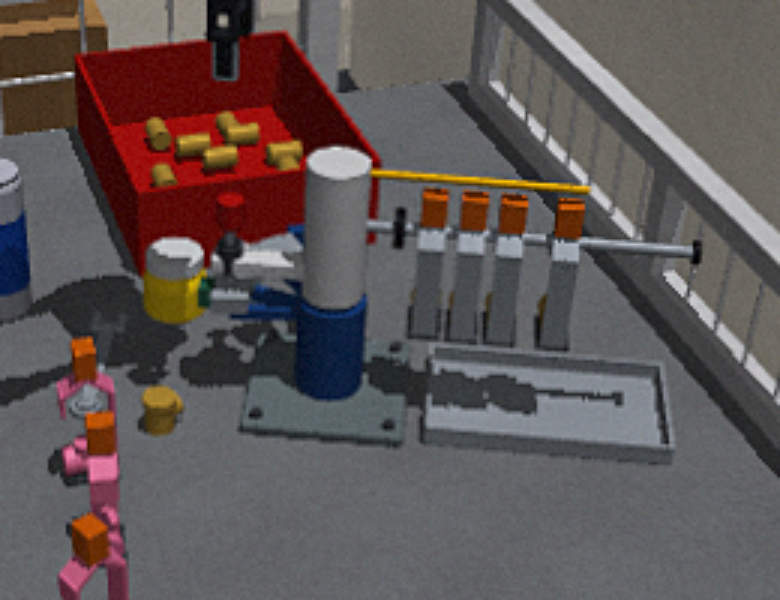

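Run:
```python
from h import *
# orange blocks in side & top; triangulate along rail line x= A + d*(cos YR, sin YR), block centre z=.0924+.133
for n in("side","top"):
    k=cal(n); im=r.snapshot(n); cv2.imwrite(f"pics/{n}36.png",im)
    print(n)
    for d in (.065,.09,.125,.16,.196,.22,.234,.338):
        P=np.r_[A+d*np.array([np.cos(YR),np.sin(YR)]),.2]
        Q=P.copy(); Q[2]=.2414
        print(d,pj(n,[P,Q],k).round(1).tolist())
    hsv=cv2.cvtColor(im,cv2.COLOR_BGR2HSV); o=cv2.inRange(hsv,(4,170,120),(17,255,255))
    nn,l,s,c=cv2.connectedComponentsWithStats(o)
    for i in range(1,nn):
        if s[i,4]>8: print(c[i].round(1),s[i])
im=cv2.imread("pics/side36.png");cv2.imwrite("pics/s36.png",cv2.resize(im[130:210,320:440],None,fx=6.5,fy=6.5,interpolation=cv2.INTER_CUBIC))
im=cv2.imread("pics/top36.png");cv2.imwrite("pics/t36.png",cv2.resize(im[60:190,200:300],None,fx=4.5,fy=4.5,interpolation=cv2.INTER_CUBIC))
```

```text
side
0.065 [[335.2, 155.9], [336.3, 143.0]]
0.09 [[344.2, 156.5], [345.4, 143.7]]
0.125 [[356.7, 157.5], [358.1, 144.6]]
0.16 [[369.2, 158.4], [370.9, 145.6]]
0.196 [[382.2, 159.4], [384.0, 146.6]]
0.22 [[390.8, 160.1], [392.8, 147.2]]
0.234 [[395.8, 160.4], [397.9, 147.6]]
0.338 [[433.2, 163.4], [435.8, 150.6]]
[344.3 145.2] [341 144   8   3  19]
[358.2 146.2] [354 145   9   3  16]
[371.3 147.3] [367 146   9   3  16]
[389.5 148.5] [386 148   8   2  16]
[227.3 195.2] [224 192   8   7  42]
[233.  219.7] [229 217   9   6  46]
[229.7 255. ] [224 251  12   9  65]
top
0.065 [[237.8, 152.2], [237.0, 149.6]]
0.09 [[241.1, 145.1], [240.4, 142.2]]
0.125 [[245.7, 135.0], [245.0, 131.9]]
0.16 [[250.2, 125.0], [249.7, 121.7]]
0.196 [[254.9, 114.8], [254.5, 111.2]]
0.22 [[258.0, 108.0], [257.7, 104.2]]
0.234 [[259.8, 104.1], [259.5, 100.2]]
0.338 [[273.1, 74.9], [273.2, 70.3]]
[258.8 107.5] [257 104   5   8  20]
[252. 122.] [250 119   5   7  23]
[247.  132.5] [245 130   5   6  18]
[242.1 143. ] [240 140   5   7  21]
[100.3 147.2] [ 98 143  10  14  27]
[106. 152.] [106 148   1   9   9]
[119.1 149.9] [111 148  21   9  31]
[ 76.1 158.5] [ 67 154  22  13  38]
[130.9 162.4] [120 158  24  12  49]
[100.4 171.2] [ 96 167  10  13  30]
[139.8 170.6] [137 167   6   9  13]
[126.8 174.7] [125 171   6   8   9]
[ 81.6 182.6] [ 67 173  27  21  65]
[124.5 188.8] [122 185   9  14  26]
[107.6 194. ] [102 192  15   9  27]
[248.4 253.2] [246 251   5   6  23]
[280.4 255.9] [278 253   6   7  40]
[319.8 267. ] [316 264   9   7  40]
```

View pics/s36.png

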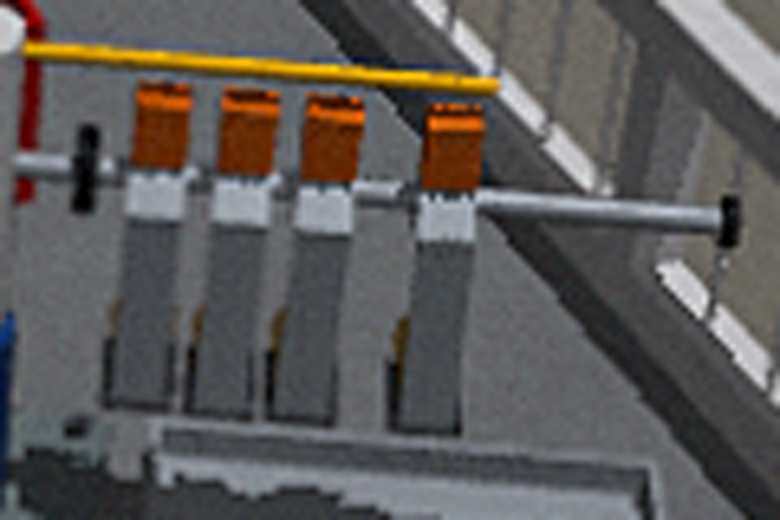

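View pics/t36.png

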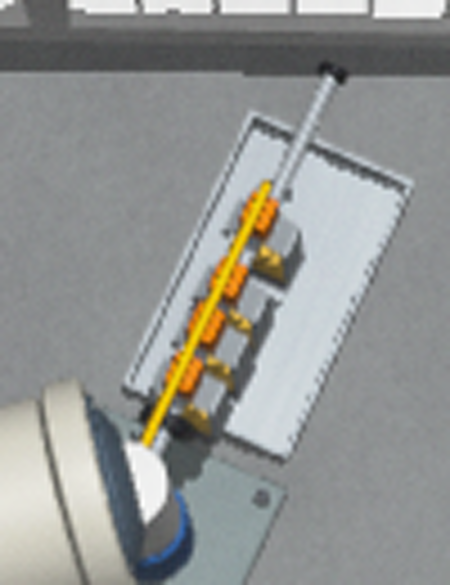

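Run:
```python
from h import *
q=yawR(YR+np.pi/2)
u=np.array([np.cos(YR),np.sin(YR)])
rows([(np.r_[A+.16*u,.38],q),(np.r_[A+.21*u,.38],q)],q=3)
```

```text
[-0.325, 0.005, -0.012, 0.0, 0.0, -0.005]
[-0.388, 0.006, -0.012, 0.0, 0.0, -0.005]
```

>>> {"name": "apply_moves", "arguments": {"targets": [[-0.05,0,-0.012,0,0,-0.005],[-0.1,0.001,-0.012,0,0,-0.005],[-0.15,0.002,-0.012,0,0,-0.005],[-0.2,0.003,-0.012,0,0,-0.005],[-0.25,0.004,-0.012,0,0,-0.005],[-0.3,0.005,-0.012,0,0,-0.005],[-0.325,0.005,-0.012,0,0,-0.005],[-0.325,0.005,-0.012,0,0,-0.005],[-0.325,0.005,-0.012,0,0,-0.005]]}}

```text
clock: 42.47
eef_pos: [0.764, 0.1007, 0.3788]
orientation: [-0.629, -3.074, 0.001]
ft_force: [-0.1, 0.0, -0.1]
grip_width: 0.0854
```

Run:
```python
from h import *
p=tool()[0]; print(p,curyaw())
k=cal("wrist"); im=r.snapshot("wrist")
u=np.array([np.cos(YR),np.sin(YR)])
for d in (.088,.124,.160,.2,.21,.22,.338): print(d,pj("wrist",[np.r_[A+d*u,.2414],np.r_[A+d*u,.2]],k).round(1).tolist())
cv2.imwrite("pics/w37.png",cv2.resize(im[120:380,180:380],None,fx=3,fy=2.3))
```

```text
[0.76398863 0.10069602 0.37878389] 1.1669141044366127
0.088 [[283.2, 123.2], [283.3, 123.6]]
0.124 [[283.3, 166.9], [283.3, 161.4]]
0.16 [[283.3, 207.5], [283.3, 196.8]]
0.2 [[283.3, 249.2], [283.3, 233.6]]
0.21 [[283.3, 259.0], [283.3, 242.4]]
0.22 [[283.3, 268.7], [283.3, 251.0]]
0.338 [[283.4, 368.5], [283.4, 341.7]]
```

View pics/w37.png

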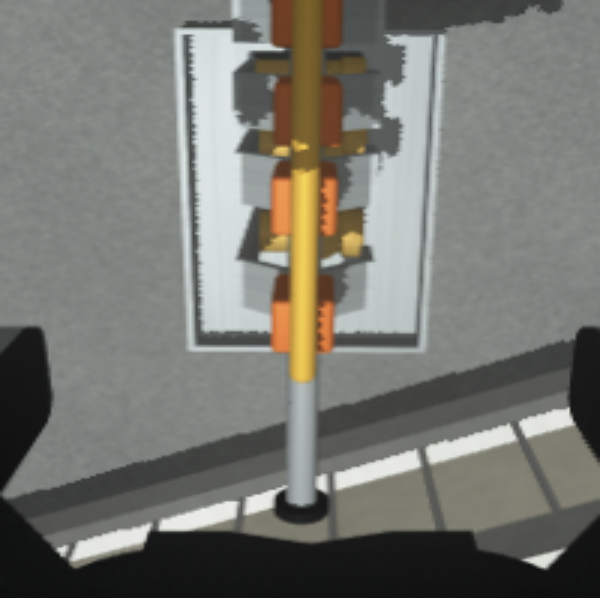

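>>> {"name": "apply_moves", "arguments": {"targets": [[-0.03,0,0,0,0,0],[-0.065,0,0,0,0,0],[-0.065,0,0.04,0,0,0],[-0.065,0,0.08,0,0,0],[-0.065,0,0.11,0,0,0],[-0.065,0,0.11,0,0,0]]}}

```text
clock: 43.02
eef_pos: [0.8085, 0.0818, 0.2875]
orientation: [-0.625, -3.069, 0.003]
ft_force: [-0.7, 0.6, -0.7]
grip_width: 0.0855
```

Run:
```python
from h import *
s=r.sense();p=tool()[0]; print(p,curyaw(),s["ft_force"])
u=np.array([np.cos(YR),np.sin(YR)]); print((p[:2]-A)@u)
im=r.snapshot("wrist"); cv2.imwrite("pics/w38.png",im)
rows([(np.r_[A+.2115*u,.2355],yawR(YR+np.pi/2))],q=4)
```

```text
[0.80852677 0.08183172 0.28754489] 1.1688578585588103 [-0.66148732  0.64516592 -0.72658137]
0.20932791742900472
[-0.0021, -0.0002, 0.0697, -0.0007, -0.0017, 0.0003]
```

View pics/w38.png

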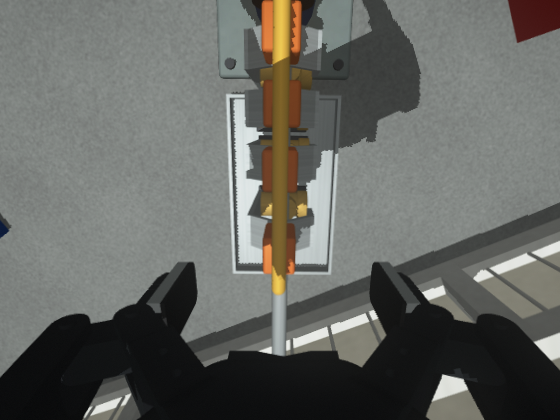

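>>> {"name": "apply_moves", "arguments": {"targets": [[-0.001,0,0.03,0,0,0],[-0.001,0,0.055,0,0,0],[-0.001,0,0.067,0,0,0],[-0.001,0,0.067,0,0,0],[-0.001,0,0.067,0,0,0]]}}

```text
clock: 43.48
eef_pos: [0.8123, 0.0811, 0.2421]
orientation: [0.628, 3.077, 0.0]
ft_force: [-0.3, -0.0, -0.2]
grip_width: 0.0854
```

>>> {"name": "apply_moves", "arguments": {"targets": [[0,0,0,0,0,0],[0,0,0,0,0,0],[0,0,0,0,0,0],[0,0,0,0,0,0],[0,0,0,0,0,0],[0,0,0,0,0,0]], "hand": 1, "force": 30}}

```text
clock: 43.98
eef_pos: [0.8122, 0.0807, 0.2407]
orientation: [0.628, 3.078, 0.0]
ft_force: [-0.2, -0.4, 1.3]
grip_width: 0.0198
```

Run:
```python
from h import *
s=r.sense();p=tool()[0]; print(p,curyaw(),s["ft_force"],s["grip_width"])
u=np.array([np.cos(YR),np.sin(YR)]); print((p[:2]-A)@u)
im=r.snapshot("wrist"); cv2.imwrite("pics/w39.png",im)
```

```text
[0.81216606 0.08071013 0.2406685 ] 1.1680325071991642 [-0.20141871 -0.41444671  1.31494807] 0.01978343506749002
0.21311552093975744
```

View pics/w39.png

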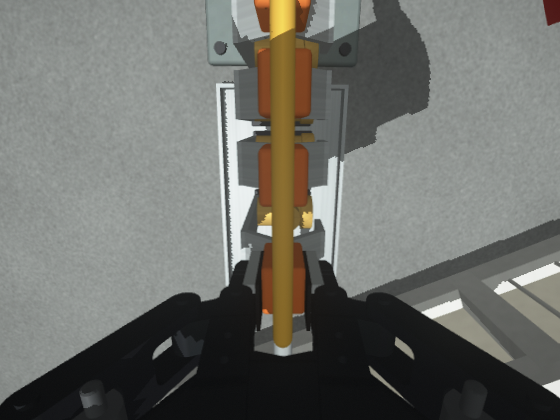

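>>> {"name": "apply_moves", "arguments": {"targets": [[0.005,0,0,0,0,0],[0.01,0,0,0,0,0],[0.015,0,0,0,0,0],[0.0175,0,0,0,0,0],[0.0175,0,0,0,0,0],[0.0175,0,0,0,0,0]]}}

```text
clock: 44.53
eef_pos: [0.7987, 0.0866, 0.2406]
orientation: [-0.628, -3.078, -0.0]
ft_force: [-1.6, -0.1, 7.0]
grip_width: 0.0192
```

>>> {"name": "apply_moves", "arguments": {"targets": [[0,0,0,0,0,0],[0,0,0,0,0,0],[0,0,0,0,0,0],[0,0,0,0,0,0],[0,0,0,0,0,0],[0,0,-0.03,0,0,0],[0,0,-0.07,0,0,0],[0,0,-0.11,0,0,0],[0,0,-0.16,0,0,0],[0,0,-0.18,0,0,0],[0,0,-0.18,0,0,0]], "hand": 0}}

```text
clock: 45.45
eef_pos: [0.8001, 0.0863, 0.3902]
orientation: [0.627, 3.07, 0.003]
ft_force: [-1.2, 0.3, 0.7]
grip_width: 0.0851
```

>>> {"name": "apply_moves", "arguments": {"targets": [[0.05,0,0,0,0,0],[0.1,0,0,0,0,0],[0.15,0,0,0,0,0],[0.2,0,0,0,0,0],[0.25,0,0,0,0,0],[0.3,0,0,0,0,0],[0.35,0,0,0,0,0],[0.37,0,0,0,0,0],[0.37,0,0,0,0,0]]}}

```text
clock: 46.2
eef_pos: [0.5233, 0.2036, 0.3846]
orientation: [-0.625, -3.078, -0.0]
ft_force: [1.5, -0.5, 0.5]
grip_width: 0.0855
```

Run:
```python
from h import *
s=r.sense();p=tool()[0]; print(p,curyaw(),s["ft_force"],s["grip_width"])
k=cal("wrist"); im=r.snapshot("wrist"); cv2.imwrite("pics/w40.png",im)
print(pj("wrist",[knob(0,.22),knob(0,.236)],k))
for rep in range(2):
    n="side"; im=r.snapshot(n); hsv=cv2.cvtColor(im,cv2.COLOR_BGR2HSV); o=cv2.inRange(hsv,(4,170,120),(17,255,255))
    nn,l,st,c=cv2.connectedComponentsWithStats(o)
    print([c[i].round(1).tolist() for i in range(1,nn) if st[i,4]>8 and c[i][0]>300])
cv2.imwrite("pics/s40.png",cv2.resize(im[80:280,200:460],None,fx=3,fy=3))
im=r.snapshot("top"); cv2.imwrite("pics/t40.png",im)
```

```text
[0.52334936 0.20363658 0.38464003] 1.17039877795361 [ 1.53690388 -0.48425177  0.49649312] 0.0854955194192057
[[282.6860706  201.47384227]
 [282.67147286 205.75071271]]
[[344.7, 144.8], [357.6, 145.6], [370.6, 146.6], [384.6, 147.6]]
[[344.7, 144.8], [357.6, 145.6], [370.6, 146.6], [384.6, 147.6]]
```

View pics/s40.png

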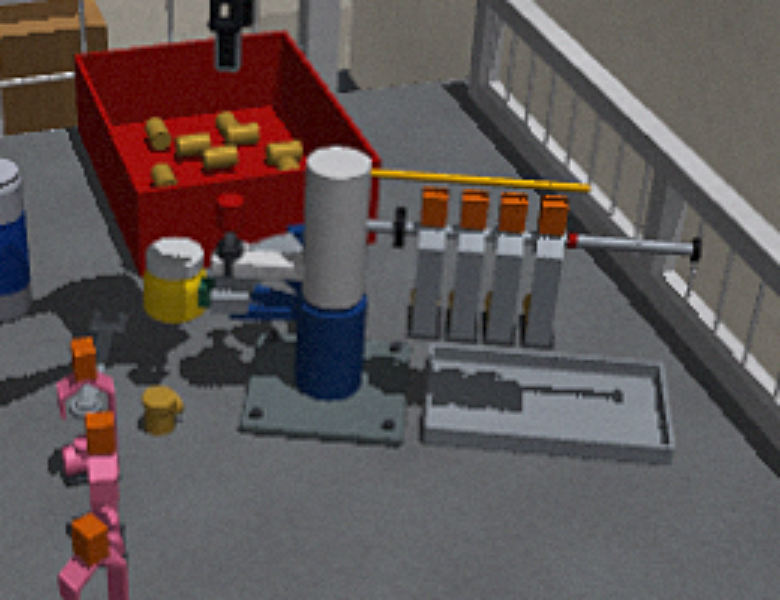

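View pics/w40.png

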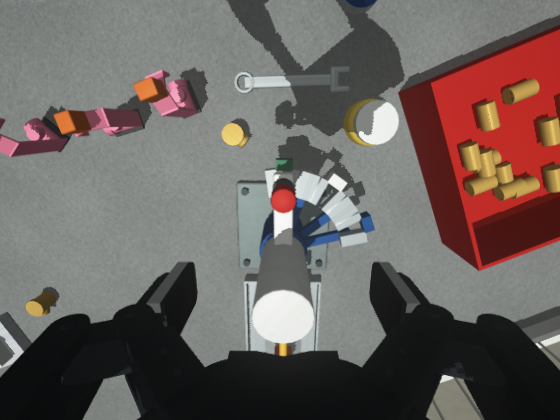

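View pics/t40.png

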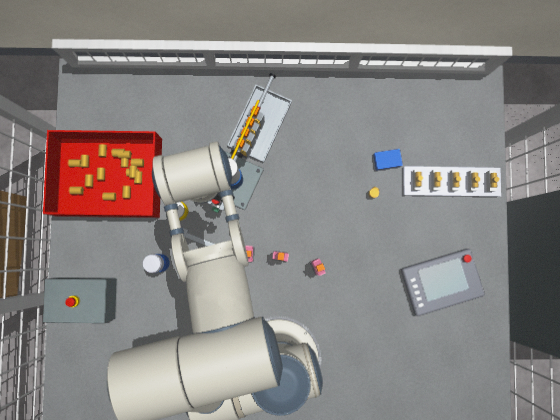

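>>> {"name": "apply_moves", "arguments": {"targets": [[0,0,-0.03,0,0,0],[0,0,-0.03,0,0,0],[0,0,-0.03,0,0,0],[0,0,-0.03,0,0,0],[0,0,-0.03,0,0,0],[0,0,-0.03,0,0,0],[0,0,-0.03,0,0,0],[0,0,-0.03,0,0,0],[0,0,-0.03,0,0,0],[0,0,-0.03,0,0,0],[0,0,-0.03,0,0,0],[0,0,-0.03,0,0,0]]}}

```text
clock: 47.4
eef_pos: [0.5268, 0.2023, 0.4083]
orientation: [0.628, 3.078, -0.0]
ft_force: [0.0, 0.8, 0.6]
grip_width: 0.0857
```

Run:
```python
from h import *
im=r.snapshot("side"); hsv=cv2.cvtColor(im,cv2.COLOR_BGR2HSV); o=cv2.inRange(hsv,(4,170,120),(17,255,255))
nn,l,st,c=cv2.connectedComponentsWithStats(o)
b=[c[i].round(1).tolist() for i in range(1,nn) if st[i,4]>8 and c[i][0]>300]; print(b)
if len(b)==4 and b[-1][0]<387: print(r.sign_off())
```

```text
[[344.7, 144.8], [357.6, 145.6], [370.6, 146.6], [384.6, 147.6]]
the job is handed in; nothing more can be done
None
```

The rail is back at the machine station with the plunger home and all four orange-topped carriers hanging on it. I handed the job in at about 47 s of the 210 s allowed; no verdict is reported.

- **Sequence:** I lifted the plunger, swung the empty rail to the blue slot and dropped the plunger home. I then hooked the four carriers on and slid each one in past the red mark. Finally I lifted the plunger again, swung the loaded rail back to the green slot and dropped it home.
- **Carrier 4:** It was fine on the way round. After the plunger was home and I had let go of it, carrier 4 had shifted about 15 mm outward, most likely the announced knock. Its eye was then about 0.21 m from the axis, still inside the 0.22 m limit, and I slid it back in by about 14 mm.
- **Last checks:**
  - The knob is at its home height.
  - The green patch is in line with the arm.
  - The four eyes are about 0.09, 0.12, 0.16 and 0.20 m from the axis, with the red mark visible beyond the last one.
  - The carriers did not move between pictures, and the robot is clear of everything.
  - I left the pink look-alikes and the other things on the table alone. They look unmoved in the pictures, though I did not measure them and the arm partly hid the jar and wrench in the last top view.

No final check failed or disagreed. The wrist camera put the rail a few mm off my first model of it, and I corrected for that on each hook-on.

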